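# Empty the scoop tray from under the mic boom into the parts bin

## Robot

A 6-joint arm with a two-finger parallel gripper is mounted at the origin on the work surface. World frame = base frame: x ahead of the robot, y to its left, z up, the work surface at z = 0. Lengths are in mm, angles in rad, forces in N, time in s.
With the tool pointing down it reaches from about 350 to 875 mm from the base axis. Payload 15.5 kg.
Tool frame: the origin (TCP) lies between the finger pads; the fingertips stand tcp_to_tips ahead of it and the grasp point (between the pads) lies 8 mm behind it (tcp_to_tips is the distance from the TCP to the fingertips, in mm); z points along the fingers, y is the direction in which the jaws open and shut (so a half turn about z gives the same grasp; the last joint's range is limited). The gripper opens to 85 mm and grips with 20 to 120 N. Pads are 22 mm wide; open, the fingers measure 114 mm over their backs; the gripper's body (76 mm by 85 mm) begins 54 mm behind the grasp point. The pads swing forward as they close: fully open they stand 13 mm farther back than shut.
Start: joints at [1.173, 0.494, 1.345, -0, 1.302, -0.096], TCP at [186.367, 596.569, 242.277] pointing down, gripper open.
Joint ranges: [-2.91, 2.91], [-0.82, 2.16], [0.22, 2.67], [-1.22, 4.37], [0.12, 2.79], [-3.08, 3.08]. Speed limits (rad/s): [1.89, 1.89, 2.57, 3.01, 3.01, 3.01].

## Interface

Orientations are given as a rotation vector (axis times angle).
In Python, from station import sense, capture, calibration, hand_in, tcp_to_tips gives the robot as it stands. The module is installed in compiled form; this text tells all that it offers.
- The arm moves only by the shell command python3 -m pendant 'ROWS' [OPENING]. ROWS is JSON, a list of rows, each a list of 6 numbers: the shift along the tool's x, y, z in mm, then the turn, a rotation vector about the tool's x, y, z in rad. In form: [[tx, ty, tz, rx, ry, rz], ...]. A call has exactly 10 rows; each row is the pose to reach, as a shift and turn from the pose measured when the call began, along the tool's axes at that moment; what a row does not reach only later rows make up. A row lasts 1/10 s, in which the tool goes at most 50 mm and 8.59 degrees, less where a joint would pass 70% of its speed; a pose out of reach is approached as far as the arm can. A call with a gripper value outside its range is refused whole. OPENING is the finger opening in mm, from 0 to 85.4, set as the call begins (- or left out, the last holds). The fingers move at their own pace and stop on an object; the grip force is fixed at half the most. Time passes only in rows, so rows that repeat a pose let the fingers close, or fill a call up. It gives the time, the measured TCP pose, the force and the opening at its end, in the units of the state.
- sense(): the state, without advancing time (a new reading comes with each control period).
- capture(name): name is "scene" or "top" or "wrist"; returns (picture, depth): 400x640x3 uint8, red, green, blue; 400x640 float32, mm along the optical axis (not along the pixel's ray), 0 where there is no reading.
- calibration(name): a dict with "camera_matrix" (3x3 intrinsics, pixels), "world_from_camera" (4x4, takes a point from camera to world coordinates). Camera axes: x right, y down, z forward; pixel columns grow to the right and rows downward; lengths in mm; the calibration is good to about 2 mm. A picture is of the moment at which its call begins: read the wrist's pose just before it. calibration takes no time and is no camera call; for the wrist camera it gives the pose at the moment of the call.
- hand_in(): hands the job in, once; it reports no verdict.
The state is a dict: "time_s": time; "qpos": joint angles; "qd": joint speeds; "tau": joint torques, N m; "ee_pos": TCP position; "ee_rot": TCP orientation; "wrist_force": force on the tool from outside, world axes, zero at the start; "torque": the same for the moment, N m; "width": finger opening in mm.
Only numpy, scipy, OpenCV 4.12 (cv2) and the standard library are available. Lean on these libraries where they do the work, as an engineer would, in place of code of your own. Each camera call takes 0.05 s, during which the arm holds its last target.

## Task

Draw the loaded blue scoop tray out from under the low microphone boom by its yellow pull tab and set it down, still loaded, in the middle of the green mat; let go, take it again by its black rear handle, and tip it low over the grey bin so that the heatsink, the fuse cap and the phone plug all slide off its open end into the bin. Then put the empty tray back down flat in the middle of the mat. Do not touch the pieces with the fingers, and leave the boom, the bin, the speaker, the solder spool and the Morse key where they stand.

Things in the scene. Friction and masses are not known exactly. Their poses are not given: they have to be found in the camera images.
- tray: loose blue scoop tray, 0.2 kg, 110 x 110 mm, floor 4 mm, walls 5 mm thick and 24 mm high; its -x side is open (spout). Origin: centre of underside, z up. Black upright fin handle at the rear: 12 mm thick (y), 48 mm high, x 55 to 95 mm, y 0; it starts under the boom, the speaker right behind it. Yellow upright pull tab: 12 mm thick (y), 40 mm high, x -55 to -97 mm, y 43 to 55 mm
- tray_spout (a point): middle of the tray's open front edge, on its floor (tray x = -55, y = 0, z = 4 mm)
- tray_handle (a point): grip point in the black rear handle, 32 mm above the tray's underside (tray x = 75, y = 0); pinch it across the tray's y
- tray_tab (a point): grip point in the yellow pull tab, 30 mm above the tray's underside (tray x = -77, y = 49 mm); pinch it across the tray's y
- heatsink: loose finned aluminium heatsink, 34 x 28 x 19 mm, 45 g, in the tray; origin: centre of its underside
- fuse_cap: loose red fuse cap, a stepped octagonal plastic cap 25 mm across and 22 mm high, 20 g, in the tray; origin: centre of its underside
- phone_plug: loose right-angle chrome phone plug: body 22 x 20 x 16 mm, thin shaft to -x, 42 mm long in all, 35 g, in the tray; origin: middle of its length, on its underside
- bin: open grey plastic bin, 170 mm (x) by 180 mm (y) outside, 60 mm high, walls and floor 4 mm, 0.8 kg, not fastened; origin: centre of its underside. It stands to the left or to the right of the tray
- mat: green mat fixed to the desk, 220 mm (x) by 200 mm (y), 2 mm thick; origin: centre of its underside. It lies on the side where the bin is not
- boom_mid (a point): point on the centre line of the black boom's top, 200 mm from its post, which stands at the rear left of the desk. The boom is a flat black steel bar 46 mm wide that runs straight from the post past here to the microphone; underside 68 mm and top 90 mm above the desk
- mic (a point): centre of the upright microphone (42 mm thick, top 193 mm above the desk) on the boom's free end, 455 mm from the post; the boom swings on a stiff hinge if pushed
- speaker: bystander: cream plastic speaker cube, 75 mm, close behind the tray's handle; origin: centre of its underside
- spool: bystander: orange solder spool standing upright, 48 mm across and 42 mm high, in front of the tray; origin: centre of its underside
- morse_key: bystander: Morse key, wooden base 85 (x) by 55 (y) mm, 48 mm high at its knob, on the tray's -y side; origin: centre of its underside
There are look-alikes about, which are no part of the job. Of the things shaped like the tray, the blue one is meant.

How it is judged (in metres and radians):
On the way, in this order (a step that is already met when the one before it is completed fails the run):
1. the tray stands on the middle of the mat, level, at rest and let go, with all three pieces still in it (horizontal distance between tray and mat below 0.035 m and height (world z) of tray below 0.008 m and angle between tray's own z axis and vertical below 0.08 rad and linear speed of tray below 0.02 m/s and contact force between the fingers and tray below 0.2 N and x of heatsink in the frame of tray between -0.062 and 0.062 m and y of heatsink in the frame of tray between -0.055 and 0.055 m and z of heatsink in the frame of tray between -0.004 and 0.035 m and x of fuse_cap in the frame of tray between -0.062 and 0.062 m and y of fuse_cap in the frame of tray between -0.055 and 0.055 m and z of fuse_cap in the frame of tray between -0.004 and 0.035 m and x of phone_plug in the frame of tray between -0.062 and 0.062 m and y of phone_plug in the frame of tray between -0.055 and 0.055 m and z of phone_plug in the frame of tray between -0.004 and 0.035 m), for 0.2 s.
2. the tray, held at its rear handle, is tipped by more than 20 degrees with its spout low over the bin (angle between tray's own z axis and vertical above 0.35 rad and contact force between the fingers and tray above 1 N and x of the grasp point in the frame of tray above 0.045 m and horizontal distance between tray_spout and bin below 0.1 m and height (world z) of tray_spout below 0.18 m), for 0.1 s.
At the end, for the whole second after the job is handed in: All three pieces lie at rest inside the bin (within its walls, below its rim); the tray stands released and at rest on the mat, level within 0.08 rad, its centre within 35 mm of the mat's centre (horizontal distance between tray and mat below 0.035 m and height (world z) of tray below 0.008 m and angle between tray's own z axis and vertical below 0.08 rad and linear speed of tray below 0.02 m/s and contact force between the fingers and tray below 0.2 N and x of heatsink in the frame of bin between -0.083 and 0.083 m and y of heatsink in the frame of bin between -0.088 and 0.088 m and z of heatsink in the frame of bin between -0.004 and 0.055 m and x of fuse_cap in the frame of bin between -0.083 and 0.083 m and y of fuse_cap in the frame of bin between -0.088 and 0.088 m and z of fuse_cap in the frame of bin between -0.004 and 0.055 m and x of phone_plug in the frame of bin between -0.083 and 0.083 m and y of phone_plug in the frame of bin between -0.088 and 0.088 m and z of phone_plug in the frame of bin between -0.004 and 0.055 m and linear speed of each of heatsink, fuse_cap, phone_plug below 0.03 m/s); the robot touches nothing.
It fails at once if the microphone boom is pushed aside by more than 20 mm (distance of mic from where it was at the start of the episode above 0.02 m).
It fails at once if the speaker, the solder spool or the Morse key is moved more than 15 mm (distance of any of speaker, spool, morse_key from where it was at the start of the episode above 0.015 m).
It fails at once if the bin is moved more than 25 mm (distance of bin from where it was at the start of the episode above 0.025 m).
It fails at once if the fingers touch a piece (contact force between the fingers and heatsink above 0.5 N or contact force between the fingers and fuse_cap above 0.5 N or contact force between the fingers and phone_plug above 0.5 N).
It also fails if it takes over 70 s, if anything falls off the work surface, if the arm or the gripper's body presses on something with over 40 N, if the wrist force passes 120 N, or if a joint passes its speed limit or range.

## Working session

There is one attempt and no reset: what is moved stays moved. The work goes in short steps, Python scripts to look and compute and a shell command to move; the robot and the scene stay as the last step left them, time stands still between calls to the robot, and variables do not carry over. Pictures are saved under pics/ and viewed, and the job is handed in when it is done.

```bash
ls; mkdir -p pics
python3 - <<'E'
from station import *
import cv2,numpy as np
s=sense();print(s);print(tcp_to_tips)
for n in ["scene","top"]:
    p,d=capture(n);cv2.imwrite(f"pics/{n}0.png",p[:,:,::-1]);np.savez(f"{n}0.npz",p=p,d=d,**calibration(n))
    c=calibration(n);print(n,c["camera_matrix"].round(1).tolist(),c["world_from_camera"].round(3).tolist())
E
```

```text
pics
{'time_s': 0.0, 'qpos': array([ 1.17245328e+00,  4.94158076e-01,  1.34612697e+00, -2.93739055e-05,
        1.30252209e+00, -9.54972767e-02]), 'qd': array([-0.00064071,  0.00097405,  0.00075811, -0.00037554,  0.00043958,
       -0.00079497]), 'tau': array([ 4.47309321e-04, -8.82144785e+01, -3.83864379e+01, -1.16604074e-04,
        1.03223504e-02, -5.60199226e-05]), 'ee_pos': array([186.26555028, 596.23015541, 241.71727614]), 'ee_rot': array([-4.73840356e-01, -3.10537981e+00,  1.86055385e-03]), 'wrist_force': array([ 0.17743322,  1.26700759, -0.02553795]), 'torque': array([-0.02325253,  0.02180064,  0.03318208]), 'width': 85.24846511586475}
11.0
scene [[413.8, 0.0, 317.1], [0.0, 413.8, 199.8], [0.0, 0.0, 1.0]] [[-0.643, 0.617, -0.453, 968.72], [0.766, 0.519, -0.38, 376.413], [0.001, -0.591, -0.807, 942.041], [0.0, 0.0, 0.0, 1.0]]
top [[382.7, 0.0, 320.9], [0.0, 382.7, 203.5], [0.0, 0.0, 1.0]] [[-0.003, -0.995, 0.095, 409.435], [-1.0, 0.004, 0.016, -2.821], [-0.016, -0.095, -0.995, 1105.568], [0.0, 0.0, 0.0, 1.0]]
```

View pics/scene0.png

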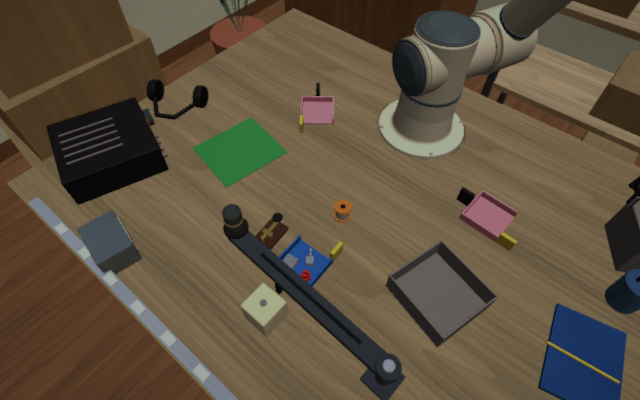

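View pics/top0.png

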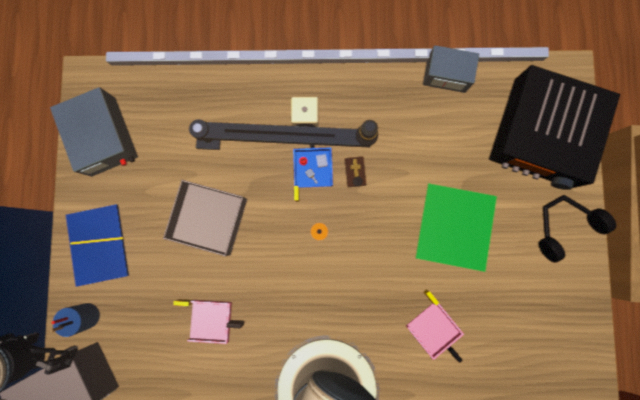

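The blue tray is at top px (313,168), with its yellow tab at (296,193) and its handle under the boom at (312,143). The pink trays at (210,322) and (435,330) are look-alikes, and the blue notebook at (97,245) isn't a tray. The bin is at (206,218) and the mat at (457,227). Next is a close crop and measurements.

```bash
cat > h.py <<'E'
import numpy as np,cv2
from scipy.spatial.transform import Rotation as R
from station import *
def load(f):
    z=np.load(f);return z["p"],z["d"],z["camera_matrix"],z["world_from_camera"]
def cloud(d,K,T):
    v,u=np.mgrid[:d.shape[0],:d.shape[1]]
    P=np.stack([(u-K[0,2])/K[0,0]*d,(v-K[1,2])/K[1,1]*d,d],-1)
    return P@T[:3,:3].T+T[:3,3]
E
python3 - <<'E'
from h import *
p,d,K,T=load("top0.npz");W=cloud(d,K,T)
c=p[90:260,160:500,::-1];c=cv2.resize(c[30:115,110:230],None,fx=6,fy=6,interpolation=cv2.INTER_CUBIC);cv2.imwrite("pics/crop0.png",c)
hsv=cv2.cvtColor(p,cv2.COLOR_RGB2HSV)
def rect(name,m):
    n,l,st,ce=cv2.connectedComponentsWithStats(m.astype(np.uint8))
    i=1+np.argmax(st[1:,4]);q=W[l==i];r=cv2.minAreaRect(q[:,:2].astype(np.float32))
    print(name,st[i].tolist(),np.round(r[0],1),np.round(r[1],1),round(r[2],2),"z",np.percentile(q[:,2],[5,50,95]).round(1))
H,S,V=hsv[...,0],hsv[...,1],hsv[...,2]
box=lambda a,b,c,e:(np.indices(H.shape)[1]>=a)&(np.indices(H.shape)[1]<b)&(np.indices(H.shape)[0]>=c)&(np.indices(H.shape)[0]<e)
rect("mat",(H>45)&(H<75)&(S>150)&box(400,510,170,290))
rect("blue",(H>100)&(H<125)&(S>150)&box(280,345,140,200))
rect("yellow",(H>22)&(H<35)&(S>180)&box(285,305,180,205))
rect("spool",(H<20)&(S>200)&box(305,335,215,245))
rect("speaker",(V>150)&(S<110)&box(285,325,90,125)&(W[...,2]>60))
rect("key",(W[...,2]>8)&box(340,370,150,190))
rect("boom",(W[...,2]>80)&(W[...,2]<96)&box(190,390,115,155))
rect("mic",(W[...,2]>180)&box(350,390,110,155))
rect("bin",(W[...,2]>50)&(W[...,2]<70)&box(155,255,170,260))
rect("binlow",(W[...,2]<12)&(W[...,2]>2)&box(175,240,185,250))
rect("red",((H<8)|(H>172))&(S>150)&box(295,330,150,190))
E
```

```text
mat [417, 185, 79, 86, 5180] [ 471.9 -246.7] [454.4 216.9] 78.86 z [-1.1  2.3  5.7]
blue [294, 148, 38, 39, 1026] [541.3  35.1] [266.4 104.7] 2.21 z [ 1.4  5.2 24.4]
yellow [294, 187, 5, 14, 61] [540.2  84.9] [36.9 10.5] 0.61 z [19.6 39.9 43.5]
spool [311, 223, 16, 17, 177] [434.9  19.9] [42.2 42.1] 26.53 z [40.1 42.8 45.6]
speaker [291, 97, 28, 26, 701] [607.7  49.1] [402.8  76.6] 3.9 z [71.8 75.2 79. ]
key [344, 156, 22, 31, 559] [528.5 -66. ] [ 75.  258.9] 78.18 z [10.5 15.5 48.8]
boom [195, 122, 171, 25, 2584] [699.7 124.7] [465.6  48.3] 87.16 z [86.  90.6 93.9]
mic [362, 120, 16, 16, 189] [ 686.2 -107.2] [37. 38.] 44.4 z [181.3 189.  194.3]
bin [163, 180, 81, 76, 521] [473.6 340.3] [181.8 170. ] 74.16 z [51.6 59.2 63.2]
binlow [175, 185, 65, 65, 2774] [475.6 347.9] [161.2 162.2] 74.35 z [2.5 5.  8.4]
red [300, 158, 7, 7, 38] [636.7  66. ] [15.8 18.4] 19.55 z [13.6 25.6 31. ]
```

View pics/crop0.png

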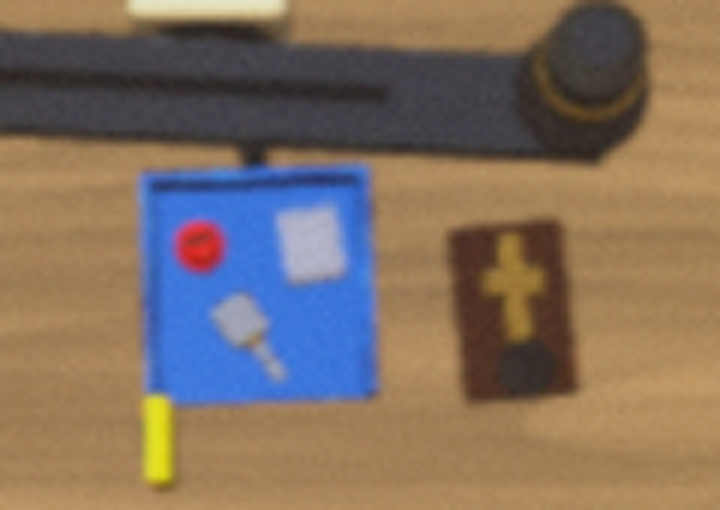

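```bash
cat >> h.py <<'E'
def onplane(uv,K,T,z):
    uv=np.asarray(uv,float).reshape(-1,2)
    r=np.c_[(uv[:,0]-K[0,2])/K[0,0],(uv[:,1]-K[1,2])/K[1,1],np.ones(len(uv))]@T[:3,:3].T
    return (T[:3,3]+r*((z-T[2,3])/r[:,2])[:,None])[:,:2]
def rectplane(name,m,K,T,z):
    n,l,st,ce=cv2.connectedComponentsWithStats(m.astype(np.uint8))
    i=1+np.argmax(st[1:,4]);v,u=np.nonzero(l==i)
    q=np.r_[tuple(onplane(np.c_[u+a,v+b],K,T,z) for a in(-.5,.5) for b in (-.5,.5))] if 0 else onplane(np.c_[u,v],K,T,z)
    r=cv2.minAreaRect(q.astype(np.float32));print(name,len(u),np.round(r[0],1),np.round(r[1],1),round(r[2],2),"mean",q.mean(0).round(1))
    return q
E
python3 - <<'E'
from h import *
for n in ["top","scene"]:
    p,d,K,T=load(n+"0.npz");W=cloud(d,K,T)
    hsv=cv2.cvtColor(p,cv2.COLOR_RGB2HSV);H,S,V=[hsv[...,i] for i in range(3)]
    def near(x,y,r,zr=(-20,250)): return (np.hypot(W[...,0]-x,W[...,1]-y)<r)&(W[...,2]>zr[0])&(W[...,2]<zr[1])
    print(n)
    rectplane("mat",(H>45)&(H<75)&(S>130)&near(465,-360,200),K,T,2)
    b=(H>100)&(H<125)&(S>130)&near(600,35,110)
    rectplane("blue24",b,K,T,24);rectplane("blue4",b,K,T,4)
    rectplane("yel",(H>22)&(H<35)&(S>150)&near(530,84,60,(32,50)),K,T,40)
    rectplane("spool",(H<20)&(S>150)&near(435,20,50,(36,50)),K,T,42)
    rectplane("spk",near(705,53,70,(69,80)),K,T,75)
    rectplane("key",near(575,-70,70,(8,22)),K,T,15)
    rectplane("mic",near(686,-107,60,(183,200)),K,T,193)
    q=rectplane("boom",near(690,124,300,(83,97)),K,T,90)
    print(np.polyfit(q[:,1],q[:,0],1))
    rectplane("bin",near(475,340,140,(50,68)),K,T,60)
    rectplane("red",((H<8)|(H>172))&(S>150)&near(637,66,40),K,T,24)
E
```

```text
top
mat 5359 [ 447.3 -371.7] [200.2 219.9] 78.9 mean [ 446.2 -371.9]
blue24 1093 [618.7  38.5] [110.5 106.3] 0.24 mean [617.3  38.7]
blue4 1093 [622.6  39.3] [112.6 108.2] 0.24 mean [621.1  39.4]
yel 57 [541.6  85.7] [39.6  8.4] 0.2 mean [541.2  85.6]
spool 223 [434.9  21.3] [45.1 45.1] 44.84 mean [434.9  21.5]
spk 352 [753.3  60.1] [72.2 42.7] 89.56 mean [752.3  58.9]
key 195 [603.8 -66.8] [80.2 23.3] 4.52 mean [604.6 -66. ]
mic 157 [ 684.6 -106.3] [34.8 33.2] 43.7 mean [ 684.8 -105.6]
boom 2551 [699.3 129.6] [452.1  49.5] 87.24 mean [698.6 123.1]
[5.41912729e-02 6.91976605e+02]
bin 521 [473.3 339. ] [182.6 169.6] 74.25 mean [471.6 345. ]
red 38 [636.   65.9] [17.3 17.5] 89.67 mean [636.9  66.2]
scene
mat 3280 [ 448.1 -374.5] [197.9 216.5] 78.74 mean [ 451.9 -372.2]
blue24 944 [613.4  38.6] [ 90.  114.1] 1.51 mean [610.2  42.2]
blue4 944 [605.6  31.3] [ 91.9 116.6] 1.51 mean [602.3  34.9]
yel 74 [545.1  83.7] [41.9 12.8] 4.57 mean [545.8  83.6]
spool 198 [434.3  18.3] [46.1 42.8] 38.58 mean [435.5  18.8]
spk 489 [755.4  59.4] [73.8 38.6] 89.87 mean [753.6  58.2]
key 374 [606.2 -84.3] [79.6 58.5] 5.17 mean [604.5 -79.5]
mic 180 [ 692.2 -102.8] [34.8 36.2] 40.06 mean [ 692.1 -103.1]
boom 3970 [702.8 126.8] [486.2  50. ] 86.45 mean [703.7 134.5]
[5.81762942e-02 6.95894765e+02]
bin 937 [477.2 337.1] [181.1 175.7] 74.34 mean [476.4 339.2]
red 64 [643.7  67.8] [23.4 19.9] 89.46 mean [644.1  67.8]
```

```bash
cat >> h.py <<'E'
def toolR(jaw_deg,tilt=0.0):
    """tool pointing down, tool y at jaw_deg in world; tilt = rotation about tool y (deg)"""
    a=np.radians(jaw_deg);y=np.array([np.cos(a),np.sin(a),0]);z=np.array([0,0,-1.]);x=np.cross(y,z)
    return R.from_matrix(np.c_[x,y,z])*R.from_euler('y',tilt,degrees=True)
def go(pos,jaw,tilt=0,verbose=1):
    s=sense();R0=R.from_rotvec(s["ee_rot"]);t=R0.inv().apply(np.asarray(pos,float)-s["ee_pos"])
    r=(R0.inv()*toolR(jaw,tilt)).as_rotvec()
    print("t",round(s["time_s"],2),"pos",s["ee_pos"].round(1),"jaw",round(float(np.degrees(np.arctan2(*R0.as_matrix()[[1,0],1]))),2),"w",round(s["width"],1),"F",s["wrist_force"].round(1),"q",s["qpos"].round(2))
    print("shift",t.round(1),"rot",r.round(4),"dist",round(np.linalg.norm(t)),"deg",round(np.degrees(np.linalg.norm(r)),1))
E
python3 -c "
from h import *
go([542,85,150],90)"
```

```text
t 0.1 pos [186.3 596.3 241.7] jaw 72.65 w 85.3 F [-1.2  0.6  1. ] q [ 1.17  0.49  1.35  0.    1.3  -0.1 ]
shift [-492.  -381.8   92.1] rot [-1.100e-03 -3.000e-04 -3.028e-01] dist 630 deg 17.4
```

```bash
python3 -m pendant '[[-45,-35,0,0,0,-0.03],[-90,-70,0,0,0,-0.06],[-140,-108,0,0,0,-0.09],[-188,-146,0,0,0,-0.12],[-235,-182,0,0,0,-0.15],[-280,-218,0,0,0,-0.18],[-325,-252,0,0,0,-0.21],[-370,-287,0,0,0,-0.24],[-415,-322,0,0,0,-0.27],[-450,-350,0,0,0,-0.303]]' 50
python3 -m pendant '[[-15,-12,0,0,0,0],[-28,-22,0,0,0,0],[-38,-29,0,0,0,0],[-42,-32,0,0,0,0],[-42,-32,0,0,0,0],[-42,-32,0,0,0,0],[-42,-32,0,0,0,0],[-42,-32,0,0,0,0],[-42,-32,0,0,0,0],[-42,-32,0,0,0,0]]'
python3 - <<'E'
from h import *
go([542,85,150],90)
c=calibration("wrist");p,d=capture("wrist");cv2.imwrite("pics/w1.png",p[:,:,::-1]);np.savez("w1.npz",p=p,d=d,**c)
E
```

```text
time_s: 1.1
ee_pos: [472.3, 184.0, 242.0]
ee_rot: [0.002, -3.141, 0.002]
wrist_force: [1.4, 0.5, 0.6]
width: 49.8
time_s: 2.1
ee_pos: [514.2, 152.2, 242.1]
ee_rot: [0.002, -3.141, 0.002]
wrist_force: [-0.1, 1.2, 0.5]
width: 50.0
t 2.1 pos [514.2 152.2 242.1] jaw 90.09 w 50.0 F [-0.1  1.2  0.5] q [ 0.18  0.37  1.56 -0.    1.21 -1.4 ]
shift [-27.7 -67.1  92.1] rot [-0.001  -0.0005  0.0016] dist 117 deg 0.1
```

View pics/w1.png

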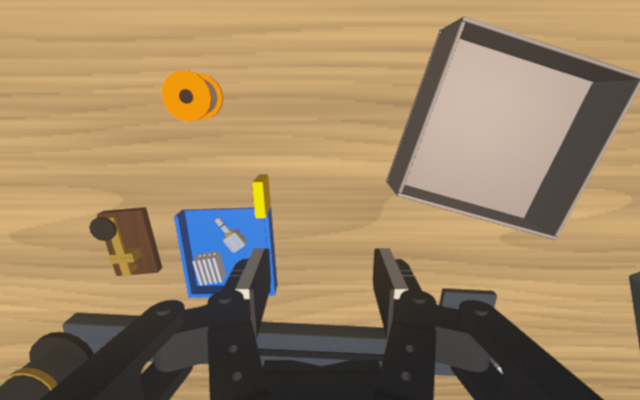

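The wrist picture shows the blue tray at (225,253), its yellow tab at (262,197), the three pieces inside, and no other blue tray. The choice is right. I'll refine the tab measurement from this view.

Run:
```python
from h import *
p,d,K,T=load("w1.npz");W=cloud(d,K,T)
hsv=cv2.cvtColor(p,cv2.COLOR_RGB2HSV);H,S,V=[hsv[...,i] for i in range(3)]
def near(x,y,r,zr=(-20,250)): return (np.hypot(W[...,0]-x,W[...,1]-y)<r)&(W[...,2]>zr[0])&(W[...,2]<zr[1])
y=(H>22)&(H<35)&(S>150)&near(540,84,70)
rectplane("yel top",y&(W[...,2]>36),K,T,40)
print(W[y&(W[...,2]>36)][:,2].mean())
b=(H>100)&(H<125)&(S>130)&near(620,35,110)
q=rectplane("rim",b&(W[...,2]>20)&(W[...,2]<30),K,T,24)
f=rectplane("floor",b&(W[...,2]<8),K,T,4);print("floor xmin",np.percentile(f[:,0],[1,2,5]))
# left wall rim direction (y max)
m=b&(W[...,2]>20);Q=W[m]
for lo,hi in((0,60),(60,110)):
    pass
rectplane("spool",(H<20)&(S>150)&near(435,20,50,(36,50)),K,T,42)
rectplane("key",near(605,-75,70,(8,22)),K,T,15)
rectplane("bin",near(475,340,140,(52,68)),K,T,60)
boom=near(690,50,160,(83,97));q=W[boom];print("boom xmin by y",[ (yy,np.percentile(q[abs(q[:,1]-yy)<5][:,0],2).round(1)) for yy in (-20,20,60,100) if (abs(q[:,1]-yy)<5).sum()>5])
cv2.imwrite("pics/w1c.png",cv2.resize(p[160:310,80:300,::-1],None,fx=3.5,fy=3.5))
```

```text
yel top 402 [542.8  85.2] [41.2 12.4] 1.9 mean [541.9  85.2]
40.24009006339683
rim 503 [622.   1.] [108.4  34.4] 1.92 mean [630.7  -9.8]
floor 3224 [620.6  34.9] [108.2  98.4] 1.89 mean [601.7  30.6]
floor xmin [566.70344235 567.99057115 569.33814853]
spool 1852 [435.5  20.4] [46.7 48.4] 0.1 mean [435.3  20.5]
key 1833 [606.8 -81.3] [86.  57.7] 5.38 mean [601.3 -71.8]
bin 5357 [474.6 337.9] [183.  169.8] 74.24 mean [464.5 349.2]
boom xmin by y [(100, np.float64(676.6))]
```

View pics/w1c.png

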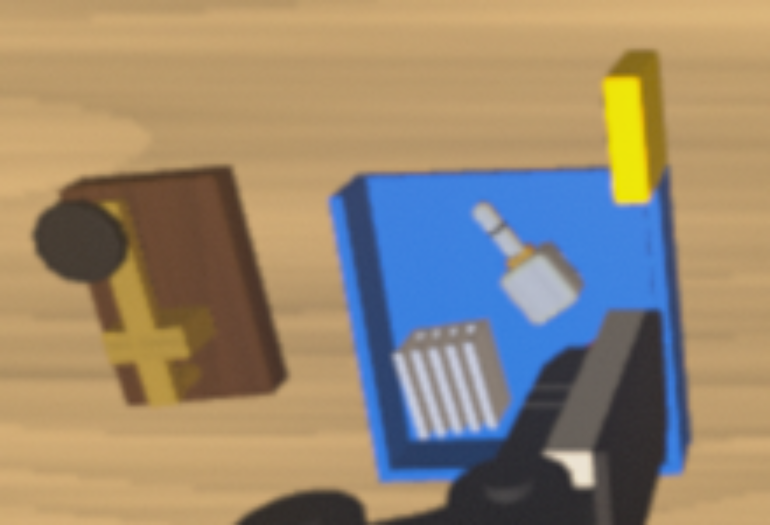

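```bash
python3 -c "
from h import *
go([541.8,85.2,23],91.9)"
```

```text
t 2.15 pos [514.3 152.1 242.1] jaw 90.09 w 50.0 F [-0.6 -0.1 -0.1] q [ 0.18  0.37  1.56 -0.    1.21 -1.4 ]
shift [-27.5 -66.7 219.1] rot [-0.001  -0.0005 -0.0317] dist 231 deg 1.8
```

```bash
python3 -m pendant '[[-9,-22,0,0,0,-0.01],[-18,-44,0,0,0,-0.02],[-27.5,-66.7,10,0,0,-0.032],[-27.5,-66.7,45,0,0,-0.032],[-27.5,-66.7,85,0,0,-0.032],[-27.5,-66.7,120,0,0,-0.032],[-27.5,-66.7,140,0,0,-0.032],[-27.5,-66.7,150,0,0,-0.032],[-27.5,-66.7,150,0,0,-0.032],[-27.5,-66.7,150,0,0,-0.032]]'
python3 - <<'E'
from h import *
go([541.8,85.2,23],91.9)
c=calibration("wrist");p,d=capture("wrist");cv2.imwrite("pics/w2.png",p[:,:,::-1]);np.savez("w2.npz",p=p,d=d,**c)
E
```

```text
time_s: 3.15
ee_pos: [542.4, 85.4, 93.0]
ee_rot: [-0.053, 3.141, -0.001]
wrist_force: [-0.9, 0.6, 0.6]
width: 49.9
t 3.15 pos [542.4  85.4  93. ] jaw 91.92 w 49.9 F [-0.9  0.6  0.6] q [ 0.05  0.58  1.69 -0.    0.87 -1.56]
shift [ 0.6 -0.1 70. ] rot [-0.0009  0.0005  0.0004] dist 70 deg 0.1
```

View pics/w2.png

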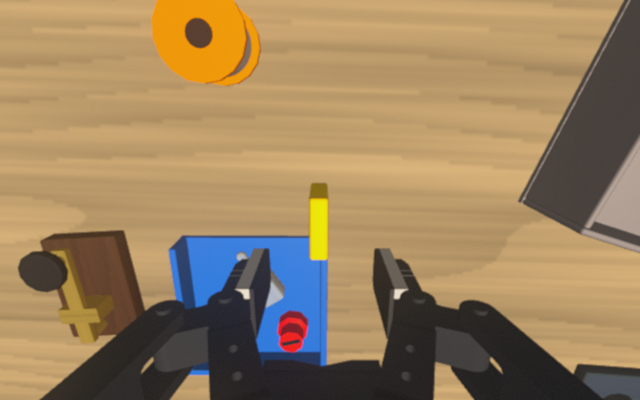

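The tab sits at (319,225), centred between the fingers at (268,375). I'll go down and close.

```bash
python3 -m pendant '[[0.6,0,12,0,0,0],[0.6,0,28,0,0,0],[0.6,0,44,0,0,0],[0.6,0,58,0,0,0],[0.6,0,66,0,0,0],[0.6,0,70,0,0,0],[0.6,0,70,0,0,0],[0.6,0,70,0,0,0],[0.6,0,70,0,0,0],[0.6,0,70,0,0,0]]' && python3 -m pendant '[[0,0,0,0,0,0],[0,0,0,0,0,0],[0,0,0,0,0,0],[0,0,0,0,0,0],[0,0,0,0,0,0],[0,0,0,0,0,0],[0,0,0,0,0,0],[0,0,0,0,0,0],[0,0,0,0,0,0],[0,0,0,0,0,0]]' 0
```

```text
time_s: 4.2
ee_pos: [542.3, 85.3, 23.7]
ee_rot: [-0.053, 3.139, -0.001]
wrist_force: [0.0, -0.1, 0.1]
width: 49.8
time_s: 5.2
ee_pos: [542.5, 85.3, 24.0]
ee_rot: [-0.053, 3.139, -0.001]
wrist_force: [-0.4, -2.0, 5.8]
width: 10.9
```

```bash
python3 -m pendant '[[3,0,0,0,0,0],[9,0,0,0,0,0],[17,0,0,0,0,0],[26,0,0,0,0,0],[36,0,0,0,0,0],[46,0,0,0,0,0],[55,0,0,0,0,0],[63,0,0,0,0,0],[69,0,0,0,0,0],[73,0,0,0,0,0]]'
python3 - <<'E'
from h import *
c=calibration("wrist");p,d=capture("wrist");cv2.imwrite("pics/w3.png",p[:,:,::-1]);np.savez("w3.npz",p=p,d=d,**c)
E
```

```text
time_s: 6.2
ee_pos: [469.4, 82.8, 24.0]
ee_rot: [-0.053, 3.138, -0.001]
wrist_force: [5.4, 0.2, 5.1]
width: 11.3
```

View pics/w3.png

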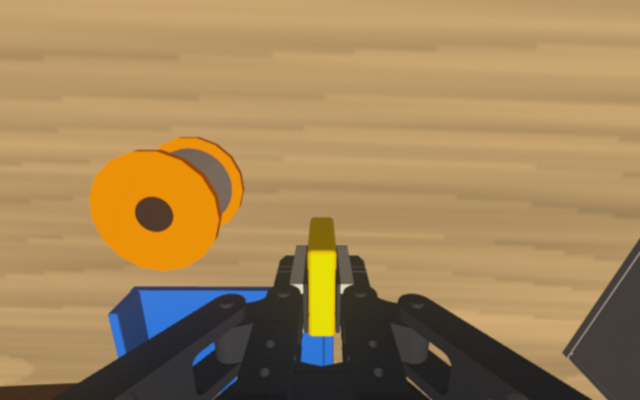

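The tab is held and the tray is pulled 73 mm clear, with the spool untouched. I'll lift slowly with the spout slightly up.

```bash
python3 -m pendant '[[0,0,-2,0,0.005,0],[0,0,-6,0,0.01,0],[0,0,-12,0,0.02,0],[0,0,-20,0,0.03,0],[0,0,-29,0,0.04,0],[0,0,-38,0,0.05,0],[0,0,-47,0,0.05,0],[0,0,-55,0,0.05,0],[0,0,-61,0,0.05,0],[0,0,-65,0,0.05,0]]'
python3 - <<'E'
from h import *
for n in ["scene"]:
    c=calibration(n);p,d=capture(n);cv2.imwrite("pics/s4.png",cv2.resize(p[150:330,180:440,::-1],None,fx=3,fy=3))
E
```

```text
time_s: 7.25
ee_pos: [468.6, 82.9, 89.5]
ee_rot: [0.052, -3.094, 0.003]
wrist_force: [-0.4, -0.3, -2.9]
width: 10.9
```

View pics/s4.png

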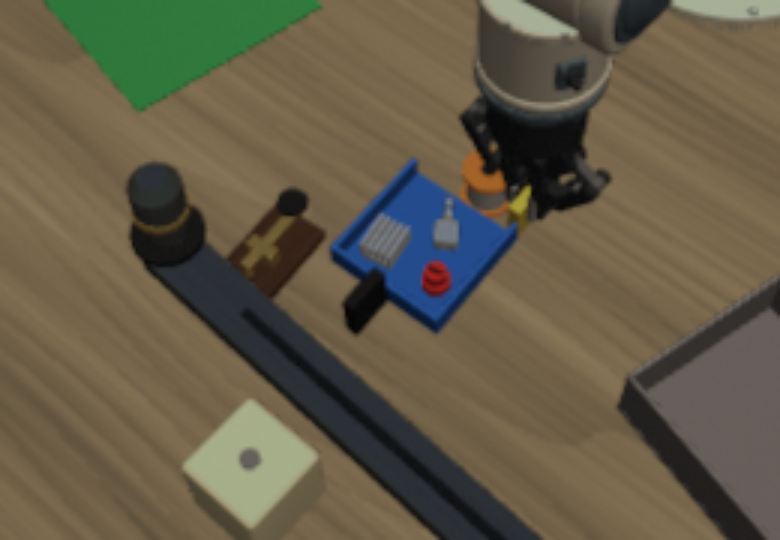

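```bash
python3 -c "
from h import *
print(np.degrees(0.05))
go([450,-60,115],75,2.8)
go([469,83,115],91.9,2.8)"
```

```text
2.8647889756541165
t 7.3 pos [468.8  82.9  89.8] jaw 91.92 w 10.9 F [-0.   0.5 -2. ] q [ 0.05  0.53  1.83 -0.    0.82 -1.55]
shift [  24.7 -142.2  -23.9] rot [-0.015   0.0025  0.295 ] dist 146 deg 16.9
t 7.3 pos [468.8  82.9  89.8] jaw 91.92 w 10.9 F [-0.   0.5 -2. ] q [ 0.05  0.53  1.83 -0.    0.82 -1.55]
shift [  1.    0.1 -25.2] rot [-0.001   0.0024  0.0004] dist 25 deg 0.1
```

```bash
python3 -m pendant '[[0,-2,-4,0,0,0],[1,-8,-9,0,0,0.01],[3,-20,-15,-0.002,0,0.03],[6,-37,-20,-0.004,0,0.07],[9,-55,-23,-0.006,0,0.11],[13,-74,-24,-0.008,0,0.15],[17,-93,-24,-0.01,0.001,0.19],[20,-111,-24,-0.012,0.002,0.23],[23,-128,-24,-0.014,0.002,0.265],[25,-142,-24,-0.015,0.002,0.295]]'
python3 -c "
from h import *
go([425,-200,115],60,2.8)"
```

```text
time_s: 8.3
ee_pos: [449.2, -61.5, 115.4]
ee_rot: [-0.409, -3.066, -0.01]
wrist_force: [0.9, -0.1, -2.8]
width: 11.0
t 8.3 pos [449.2 -61.5 115.4] jaw 74.81 w 11.0 F [ 0.9 -0.1 -2.8] q [-0.27  0.47  1.87 -0.    0.86 -1.57]
shift [ -12.9 -140.    -0.3] rot [-0.0126  0.0004  0.2581] dist 141 deg 14.8
```

```bash
python3 -m pendant '[[-1,-14,0,-0.001,0,0.026],[-2.5,-28,0,-0.002,0,0.052],[-4,-42,0,-0.004,0,0.077],[-5,-56,0,-0.005,0,0.103],[-6.5,-70,0,-0.006,0,0.129],[-8,-84,0,-0.007,0,0.155],[-9,-98,0,-0.009,0,0.181],[-10.5,-112,0,-0.01,0,0.207],[-12,-126,0,-0.011,0,0.232],[-13,-140,0,-0.0126,0,0.258]]'
python3 -c "
from h import *
go([420,-286,115],50,2.8)"
```

```text
time_s: 9.3
ee_pos: [424.8, -201.2, 114.8]
ee_rot: [-0.804, -2.989, -0.02]
wrist_force: [-0.2, 0.4, -3.7]
width: 10.9
t 9.3 pos [ 424.8 -201.2  114.8] jaw 59.88 w 10.9 F [-0.2  0.4 -3.7] q [-0.57  0.48  1.83 -0.    0.88 -1.61]
shift [-38.3 -75.7  -2.1] rot [-0.0083  0.0005  0.1723] dist 85 deg 9.9
```

```bash
python3 -m pendant '[[-6,-12,0,-0.001,0,0.027],[-12,-23,0,-0.003,0,0.053],[-18,-34,0,-0.004,0,0.078],[-23,-45,0,-0.005,0,0.102],[-28,-55,0,-0.006,0,0.124],[-32,-63,0,-0.007,0,0.143],[-35,-69,0,-0.008,0,0.157],[-37,-73,0,-0.008,0,0.167],[-38,-75.5,0,-0.008,0,0.172],[-38,-75.5,0,-0.008,0,0.172]]'
python3 - <<'E'
from h import *
go([420,-286,115],50,0)
for n in ["scene","top"]:
    c=calibration(n);p,d=capture(n);np.savez(n+"5.npz",p=p,d=d,**c);cv2.imwrite(f"pics/{n}5.png",p[:,:,::-1])
E
```

```text
time_s: 10.3
ee_pos: [419.7, -285.7, 112.9]
ee_rot: [-1.059, -2.909, -0.025]
wrist_force: [-0.2, -0.2, -3.7]
width: 11.3
t 10.3 pos [ 419.7 -285.7  112.9] jaw 50.01 w 11.3 F [-0.2 -0.2 -3.7] q [-0.71  0.53  1.74 -0.    0.93 -1.59]
shift [-0.3 -0.1 -2.1] rot [-0.0003 -0.0484  0.0002] dist 2 deg 2.8
```

View pics/scene5.png

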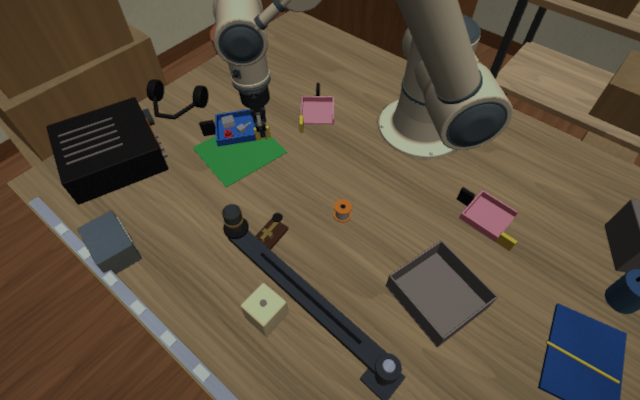

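View pics/top5.png

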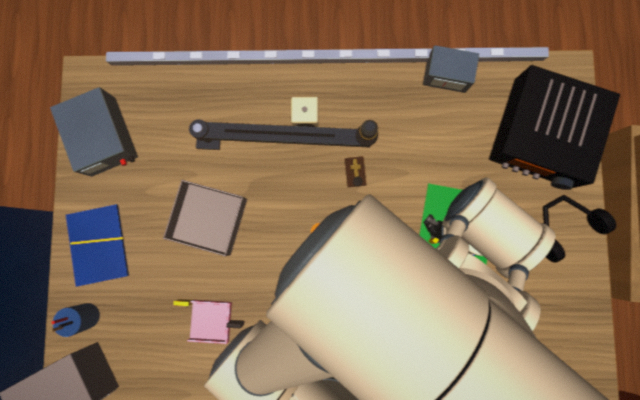

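```bash
python3 -c "
from h import *
go([420,-286,45],50,2.2)"
```

```text
t 10.4 pos [ 419.8 -285.3  112.9] jaw 50.04 w 10.8 F [-0.7 -0.4 -2. ] q [-0.71  0.53  1.74 -0.    0.93 -1.59]
shift [-3.9 -0.4 67.8] rot [-0.0003 -0.0101  0.0007] dist 68 deg 0.6
```

```bash
python3 -m pendant '[[0,0,4,0,0,0],[-0.5,0,11,0,0,0],[-1,0,20,0,0,0],[-1.5,0,30,0,0,0],[-2,0,40,0,0,0],[-3,0,49,0,0,0],[-3.5,0,57,0,0,0],[-4,0,63,0,-0.005,0],[-4,0,66,0,-0.01,0],[-4,0,68,0,-0.01,0]]'
python3 - <<'E'
from h import *
go([420,-286,26],50,0)
n="wrist";c=calibration(n);p,d=capture(n);np.savez("w6.npz",p=p,d=d,**c);cv2.imwrite(f"pics/w6.png",p[:,:,::-1])
n="scene";c=calibration(n);p,d=capture(n);np.savez("s6.npz",p=p,d=d,**c);cv2.imwrite(f"pics/s6.png",cv2.resize(p[80:200,170:310,::-1],None,fx=5,fy=5))
E
```

```text
time_s: 11.4
ee_pos: [420.1, -285.6, 44.6]
ee_rot: [-1.061, -2.918, -0.02]
wrist_force: [0.8, -0.5, -2.9]
width: 10.8
t 11.4 pos [ 420.1 -285.6   44.6] jaw 50.04 w 10.8 F [ 0.8 -0.5 -2.9] q [-0.71  0.64  1.79 -0.    0.75 -1.59]
shift [-0.8 -0.4 18.6] rot [-0.0002 -0.0385  0.0007] dist 19 deg 2.2
```

View pics/w6.png

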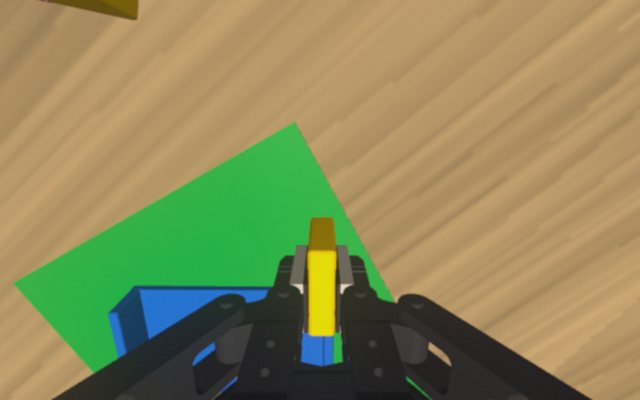

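View pics/s6.png

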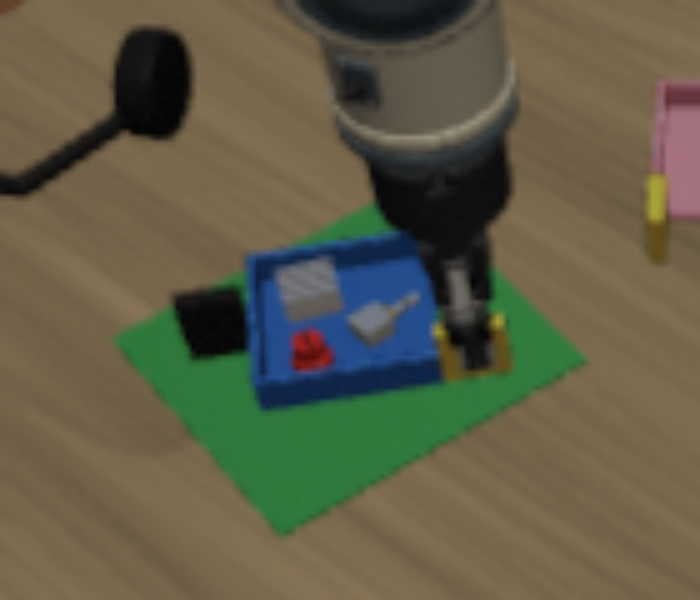

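The tab looks the same in the gripper as on the desk, at (320,290), so it hasn't slipped. All three pieces are in the tray. I'll lower and level it.

```bash
python3 -m pendant '[[0,0,3,0,-0.008,0],[0,0,6,0,-0.016,0],[-0.2,0,9,0,-0.025,0],[-0.5,0,12,0,-0.032,0],[-0.5,0,14,0,-0.038,0],[-0.8,0,16,0,-0.038,0],[-0.8,0,17.5,0,-0.038,0],[-0.8,0,18.5,0,-0.038,0],[-0.8,0,18.5,0,-0.038,0],[-0.8,0,18.5,0,-0.038,0]]'
python3 - <<'E'
from h import *
go([420,-286,26],50,0)
E
```

```text
time_s: 12.5
ee_pos: [420.3, -285.8, 26.3]
ee_rot: [-1.073, -2.952, 0.0]
wrist_force: [0.5, 0.3, -0.8]
width: 11.0
t 12.5 pos [ 420.3 -285.8   26.3] jaw 50.04 w 11.0 F [ 0.5  0.3 -0.8] q [-0.71  0.66  1.83 -0.    0.65 -1.59]
shift [ 0.1 -0.4  0.3] rot [-0.0002 -0.0005  0.0008] dist 1 deg 0.1
```

```bash
python3 -m pendant '[[0,0,0.6,0,0,0],[0,0,1.2,0,0,0],[0,0,1.2,0,0,0],[0,0,1.2,0,0,0],[0,0,1.2,0,0,0],[0,0,1.2,0,0,0],[0,0,1.2,0,0,0],[0,0,1.2,0,0,0],[0,0,1.2,0,0,0],[0,0,1.2,0,0,0]]' && python3 -m pendant '[[0,0,0,0,0,0],[0,0,0,0,0,0],[0,0,0,0,0,0],[0,0,0,0,0,0],[0,0,0,0,0,0],[0,0,-3,0,0,0],[0,0,-10,0,0,0],[0,0,-22,0,0,0],[0,0,-40,0,0,0],[0,0,-60,0,0,0]]' 36; python3 -m pendant '[[-5,0,-20,0,0,0],[-20,0,-45,0,0,0],[-45,0,-70,0,0,0],[-75,0,-100,0,0,0],[-95,0,-110,0,0,0],[-100,0,-115,0,0,0],[-100,0,-120,0,0,0],[-100,0,-120,0,0,0],[-100,0,-120,0,0,0],[-100,0,-120,0,0,0]]'
python3 - <<'E'
from h import *
go([420,-286,26],50,0)
n="wrist";c=calibration(n);p,d=capture(n);np.savez("w7.npz",p=p,d=d,**c);cv2.imwrite(f"pics/w7.png",p[:,:,::-1])
n="scene";c=calibration(n);p,d=capture(n);np.savez("s7.npz",p=p,d=d,**c);cv2.imwrite(f"pics/s7.png",cv2.resize(p[80:200,170:310,::-1],None,fx=5,fy=5))
E
```

```text
time_s: 13.5
ee_pos: [420.4, -285.8, 26.0]
ee_rot: [1.073, 2.952, -0.001]
wrist_force: [-5.0, 3.2, 18.9]
width: 10.7
time_s: 14.5
ee_pos: [420.3, -285.7, 87.3]
ee_rot: [1.073, 2.953, -0.0]
wrist_force: [-0.1, 0.4, 1.1]
width: 36.2
time_s: 15.5
ee_pos: [496.2, -349.3, 206.8]
ee_rot: [-1.073, -2.951, -0.0]
wrist_force: [-0.1, 0.1, -0.1]
width: 36.1
t 15.5 pos [ 496.2 -349.3  206.8] jaw 50.04 w 36.1 F [-0.1  0.1 -0.1] q [-0.71  0.5   1.43 -0.    1.2  -1.58]
shift [ 98.9  -0.4 180.9] rot [-0.0002 -0.0013  0.0008] dist 206 deg 0.1
```

View pics/w7.png

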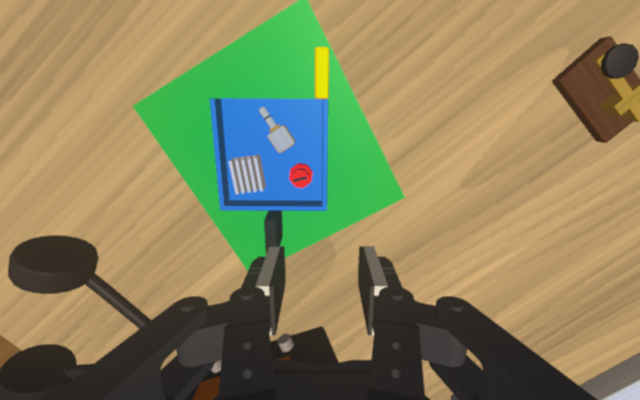

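View pics/s7.png

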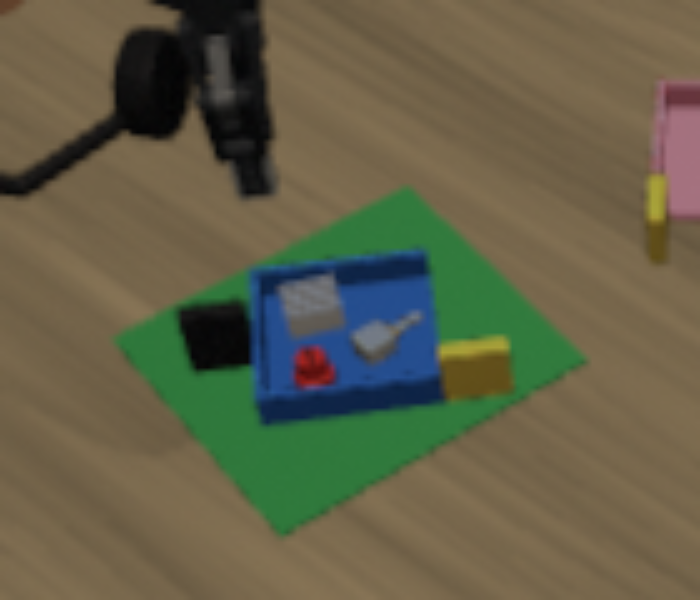

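The tray stands on the mat with all three pieces. In the wrist view the handle is at (274,230) and the mat centre is near (270,135). Headphones lie at (52,265), so I'll check the clearance to them along with the exact poses.

Run:
```python
from h import *
p,d,K,T=load("w7.npz");W=cloud(d,K,T)
hsv=cv2.cvtColor(p,cv2.COLOR_RGB2HSV);H,S,V=[hsv[...,i] for i in range(3)]
def near(x,y,r,zr=(-20,250)): return (np.hypot(W[...,0]-x,W[...,1]-y)<r)&(W[...,2]>zr[0])&(W[...,2]<zr[1])
y=(H>22)&(H<35)&(S>150)&near(420,-286,70)
rectplane("yel",y&(W[...,2]>36),K,T,42)
b=(H>100)&(H<125)&(S>130)&near(447,-372,120)
rectplane("bluerim",b&(W[...,2]>21),K,T,26); rectplane("blue",b,K,T,26)
hd=near(504,-420,45,(40,60))&(V<70);rectplane("handle",hd,K,T,50)
m=((H>45)&(H<75)&(S>130)&near(447,-372,200))|b|y|hd
rectplane("mat",m,K,T,2)
dk=near(504,-470,150,(8,300))&(V<80)&~near(500,-415,50)
v,u=np.nonzero(dk);sel=u<160
q=W[v[sel],u[sel]];print(len(q),q.min(0),q.max(0))
a=np.radians(-40);print("headset in tray-axis coords rel handle", ((q[:,:2]-[504,-420])@np.array([[np.cos(a),-np.sin(a)],[np.sin(a),np.cos(a)]])).__array__().min(0), ((q[:,:2]-[504,-420])@np.array([[np.cos(a),-np.sin(a)],[np.sin(a),np.cos(a)]])).max(0))
p,d,K,T=load("top0.npz");W=cloud(d,K,T)
q=W[190:270,535:620].reshape(-1,3);q=q[q[:,2]>12];k=np.argmax(q[:,1]);print("headset top",q.min(0),q.max(0),q[k])
```

```text
yel 690 [ 421.5 -285.3] [11.3 40.1] 49.72 mean [ 421.  -285.2]
bluerim 1717 [ 448.7 -372.8] [108.9 109.9] 49.71 mean [ 455.6 -386. ]
blue 9983 [ 448.5 -372.6] [108.9 110.4] 49.75 mean [ 444.8 -368.3]
handle 387 [ 501.7 -415.9] [12.4 35.8] 49.83 mean [ 500.6 -415. ]
mat 36515 [ 448.  -372.3] [199.2 219.8] 78.9 mean [ 437.3 -363.7]
5379 [ 436.37728892 -614.85740239   28.05818019] [ 497.03908755 -374.22987176  283.86521104]
headset in tray-axis coords rel handle [ -65.7517308  -184.31720753] [117.04736854   6.24349776]
headset top [ 348.40788148 -780.38456339   12.37928698] [ 533.81725078   -2.82096478 1105.56835521] [ 409.43513961   -2.82096478 1105.56835521]
```

```bash
python3 -c "
from h import *
go([505.7,-421.1,90],49.75,0)
go([505.7,-421.1,25],49.75,0)"
```

```text
t 15.6 pos [ 496.5 -349.6  206.9] jaw 50.04 w 36.2 F [-0.3  0.3 -0.1] q [-0.71  0.5   1.43 -0.    1.2  -1.58]
shift [-53.1 -48.9 116.9] rot [-0.0003 -0.0008  0.0051] dist 137 deg 0.3
t 15.6 pos [ 496.5 -349.6  206.9] jaw 50.04 w 36.2 F [-0.3  0.3 -0.1] q [-0.71  0.5   1.43 -0.    1.2  -1.58]
shift [-53.1 -48.9 181.9] rot [-0.0003 -0.0008  0.0051] dist 196 deg 0.3
```

```bash
python3 -m pendant '[[-13,-12,0,0,0,0],[-28,-26,5,0,0,0],[-42,-39,25,0,0,0],[-51,-47,55,0,0,0.005],[-53,-49,85,0,0,0.005],[-53,-49,105,0,0,0.005],[-53,-49,115,0,0,0.005],[-53,-49,117,0,0,0.005],[-53,-49,117,0,0,0.005],[-53,-49,117,0,0,0.005]]' 40
python3 - <<'E'
from h import *
go([505.7,-421.1,25],49.75,0)
n="wrist";c=calibration(n);p,d=capture(n);np.savez("w8.npz",p=p,d=d,**c);cv2.imwrite(f"pics/w8.png",p[:,:,::-1])
E
```

```text
time_s: 16.6
ee_pos: [506.1, -421.5, 91.1]
ee_rot: [1.08, 2.949, -0.001]
wrist_force: [-0.4, -0.4, 0.4]
width: 40.2
t 16.6 pos [ 506.1 -421.5   91.1] jaw 49.77 w 40.2 F [-0.4 -0.4  0.4] q [-0.78  0.7   1.4  -0.    1.04 -1.65]
shift [ 0.6  0.  66.1] rot [-0.0004  0.001   0.0003] dist 66 deg 0.1
```

View pics/w8.png

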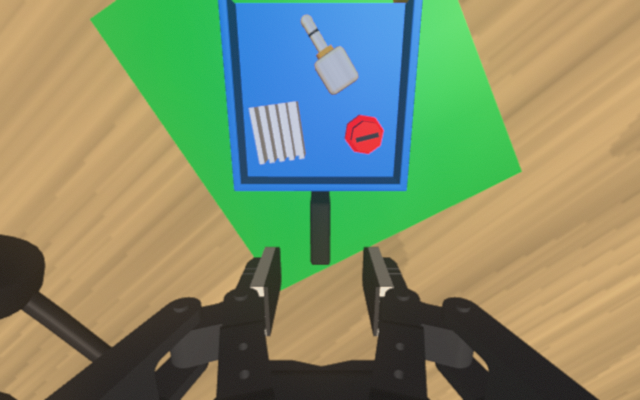

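The handle at (320,228) is centred between the fingers. I'll go down and grip.

```bash
python3 -m pendant '[[0.5,0,10,0,0,0],[0.5,0,25,0,0,0],[0.5,0,40,0,0,0],[0.5,0,53,0,0,0],[0.5,0,62,0,0,0],[0.5,0,66,0,0,0],[0.5,0,66,0,0,0],[0.5,0,66,0,0,0],[0.5,0,66,0,0,0],[0.5,0,66,0,0,0]]' && python3 -m pendant '[[0,0,0,0,0,0],[0,0,0,0,0,0],[0,0,0,0,0,0],[0,0,0,0,0,0],[0,0,0,0,0,0],[0,0,0,0,0,0],[0,0,0,0,0,0],[0,0,0,0,0,0],[0,0,0,0,0,0],[0,0,0,0,0,0]]' 0
python3 -c "
from h import *
go([505.7,-421.1,85],49.75,5)"
```

```text
time_s: 17.65
ee_pos: [506.0, -421.4, 25.7]
ee_rot: [1.08, 2.948, -0.002]
wrist_force: [1.3, 0.6, -0.4]
width: 39.5
time_s: 18.65
ee_pos: [506.1, -421.7, 26.1]
ee_rot: [1.08, 2.948, -0.002]
wrist_force: [-0.5, 0.5, 6.0]
width: 11.5
t 18.65 pos [ 506.1 -421.7   26.1] jaw 49.77 w 11.5 F [-0.5  0.5  6. ] q [-0.78  0.79  1.44 -0.    0.91 -1.65]
shift [  0.5   0.1 -58.9] rot [-0.0006  0.0899  0.0003] dist 59 deg 5.2
```

```bash
python3 -m pendant '[[0,0,-2,0,0.015,0],[0,0,-5,0,0.03,0],[0,0,-10,0,0.05,0],[0,0,-17,0,0.07,0],[0,0,-26,0,0.085,0],[0,0,-36,0,0.09,0],[0,0,-46,0,0.09,0],[0,0,-54,0,0.09,0],[0,0,-60,0,0.09,0],[0,0,-64,0,0.09,0]]'
python3 - <<'E'
from h import *
go([423,-370,140],48,5)
n="wrist";c=calibration(n);p,d=capture(n);cv2.imwrite(f"pics/w9.png",p[:,:,::-1])
n="scene";c=calibration(n);p,d=capture(n);cv2.imwrite(f"pics/s9.png",cv2.resize(p[60:200,150:310,::-1],None,fx=4,fy=4))
E
```

```text
time_s: 19.65
ee_pos: [506.1, -421.5, 90.8]
ee_rot: [-1.052, -2.873, -0.045]
wrist_force: [0.2, -0.4, -3.9]
width: 11.3
t 19.65 pos [ 506.1 -421.5   90.8] jaw 49.77 w 11.3 F [ 0.2 -0.4 -3.9] q [-0.78  0.74  1.33 -0.01  1.17 -1.65]
shift [100.6 -14.3 -40.6] rot [-0.0033  0.0004  0.0308] dist 109 deg 1.8
```

View pics/w9.png

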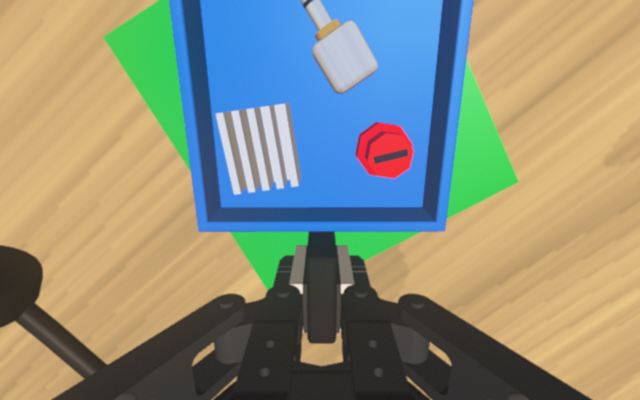

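View pics/s9.png

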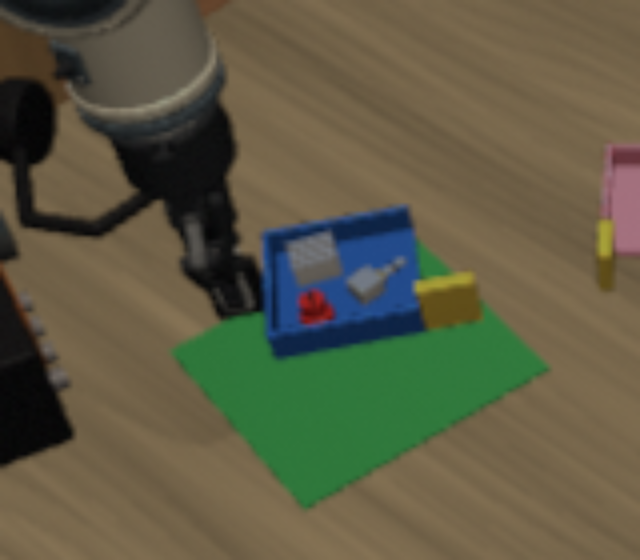

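```bash
python3 -c "
from h import *
go([410,-341,140],50,5)"
```

```text
t 19.75 pos [ 506.2 -421.6   90.6] jaw 49.77 w 11.4 F [ 0.3  0.2 -3.8] q [-0.78  0.74  1.33 -0.01  1.17 -1.65]
shift [129.3  -0.6 -38.3] rot [-0.0003  0.0006 -0.004 ] dist 135 deg 0.2
```

```bash
python3 -m pendant '[[3,0,-2,0,0,0],[11,0,-6,0,0,0],[24,0,-12,0,0,0],[40,0,-18,0,0,0],[58,0,-24,0,0,0],[76,0,-29,0,0,0],[93,0,-33,0,0,0],[108,0,-36,0,0,0],[120,0,-38,0,0,0],[127,0,-38,0,0,0]]'
python3 -c "
from h import *
a=np.radians(-17);go([530*np.cos(a),530*np.sin(a),140],73,5)"
```

```text
time_s: 20.75
ee_pos: [411.1, -341.2, 140.1]
ee_rot: [-1.052, -2.873, -0.045]
wrist_force: [-0.2, -0.9, -4.0]
width: 11.2
t 20.75 pos [ 411.1 -341.2  140.1] jaw 49.77 w 11.2 F [-0.2 -0.9 -4. ] q [-0.8   0.53  1.62 -0.01  1.08 -1.66]
shift [ 47.  204.    4.1] rot [ 0.0345  0.0007 -0.404 ] dist 209 deg 23.2
```

```bash
python3 -m pendant '[[0,6,0,0.001,0,-0.01],[2,20,0,0.003,0,-0.04],[6,40,1,0.007,0,-0.08],[10,62,1,0.01,0,-0.125],[15,86,2,0.015,0,-0.17],[21,110,2,0.019,0,-0.22],[27,134,3,0.023,0,-0.265],[33,158,3,0.027,0,-0.31],[40,181,4,0.031,0,-0.36],[47,204,4,0.0345,0,-0.404]]'
python3 -c "
from h import *
a=np.radians(9);go([530*np.cos(a),530*np.sin(a),140],99,5)"
```

```text
time_s: 21.75
ee_pos: [507.9, -153.0, 139.7]
ee_rot: [-0.445, -3.023, -0.02]
wrist_force: [0.0, 0.7, -3.5]
width: 11.3
t 21.75 pos [ 507.9 -153.   139.7] jaw 73.24 w 11.3 F [ 0.   0.7 -3.5] q [-0.4   0.53  1.63 -0.01  1.07 -1.67]
shift [ 53.  230.4   4.4] rot [ 0.0392  0.0006 -0.4479] dist 236 deg 25.8
```

```bash
python3 -m pendant '[[2,23,0,0.004,0,-0.045],[5,46,0,0.008,0,-0.09],[9,69,1,0.012,0,-0.135],[14,92,1,0.016,0,-0.18],[19,115,2,0.02,0,-0.225],[25,138,2,0.024,0,-0.27],[31,161,3,0.027,0,-0.315],[38,184,3,0.031,0,-0.36],[45,207,4,0.035,0,-0.405],[53,230,4,0.039,0,-0.448]]'
python3 -c "
from h import *
a=np.radians(33);go([560*np.cos(a),560*np.sin(a),160],120,5)"
```

```text
time_s: 22.75
ee_pos: [523.6, 84.7, 140.0]
ee_rot: [0.246, -3.045, 0.01]
wrist_force: [-0.3, -0.1, -3.1]
width: 11.2
t 22.75 pos [523.6  84.7 140. ] jaw 99.23 w 11.2 F [-0.3 -0.1 -3.1] q [ 0.05  0.52  1.63 -0.01  1.07 -1.67]
shift [ 19.5 226.1 -18.3] rot [ 0.0317  0.0007 -0.3611] dist 228 deg 20.8
```

```bash
python3 -m pendant '[[1,23,-1,0.003,0,-0.036],[2,46,-3,0.006,0,-0.072],[4,70,-5,0.01,0,-0.11],[6,94,-7,0.013,0,-0.15],[8,118,-9,0.016,0,-0.19],[10,142,-11,0.02,0,-0.23],[12,166,-13,0.023,0,-0.27],[15,190,-15,0.026,0,-0.305],[17,210,-17,0.029,0,-0.335],[19,222,-18,0.031,0,-0.355]]'
python3 - <<'E'
from h import *
n="scene";c=calibration(n);p,d=capture(n);cv2.imwrite(f"pics/s10.png",p[:,:,::-1])
# tip plan
B=np.array([475,338.]);psi=np.radians(30);xr=np.array([np.cos(psi),np.sin(psi)]);back=25
def tcp(th,zs,back):
    t=np.radians(th);sp=B+back*xr
    # TCP in tray rel spout: x=130, z=24-4 (tcp 24 above underside)
    h=130*np.cos(t)-20*np.sin(t);z=zs+130*np.sin(t)+20*np.cos(t)
    return [*(sp+h*xr),z]
for th,zs in((-5,140),(0,130),(20,110),(40,95),(55,90)):
    print(th,np.round(tcp(th,zs,back),1))
go(tcp(-5,150,back),120,5)
E
```

```text
time_s: 23.75
ee_pos: [470.2, 303.4, 159.6]
ee_rot: [0.788, -2.955, 0.033]
wrist_force: [0.8, 0.4, -3.1]
width: 11.0
-5 [610.3 416.1 148.6]
0 [609.2 415.5 150. ]
20 [596.5 408.2 173.3]
40 [571.8 393.9 193.9]
55 [547.  379.6 208. ]
t 23.8 pos [469.8 304.2 159.7] jaw 119.94 w 11.0 F [-1.4  1.8 -3.4] q [ 0.47  0.53  1.54 -0.    1.16 -1.62]
shift [-177.    26.8  -14.2] rot [ 0.0009  0.0012 -0.0009] dist 180 deg 0.1
```

View pics/s10.png

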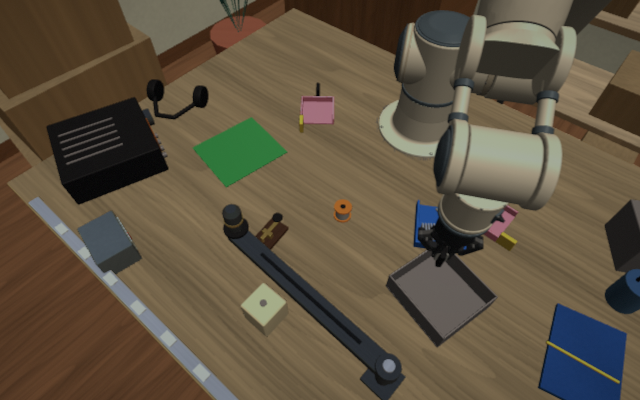

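```bash
python3 -m pendant '[[-2,0,0,0,0,0],[-6,1,-1,0,0,0],[-12,2,-1,0,0,0],[-20,3,-2,0,0,0],[-30,5,-3,0,0,0],[-42,7,-4,0,0,0],[-55,9,-5,0,0,0],[-69,11,-6,0,0,0],[-83,13,-7,0,0,0],[-97,15,-8,0,0,0]]'
python3 -m pendant '[[-14,2,-1,0,0,0],[-28,4,-2,0,0,0],[-42,6,-3,0,0,0],[-54,8,-4,0,0,0],[-64,9,-5,0,0,0],[-71,10,-5.5,0,0,0],[-76,11,-6,0,0,0],[-79,11.5,-6,0,0,0],[-80,11.5,-6,0,0,0],[-80,11.5,-6,0,0,0]]'
python3 - <<'E'
from h import *
go([610,416,158],120,5)
n="scene";c=calibration(n);p,d=capture(n);cv2.imwrite(f"pics/s11.png",cv2.resize(p[200:400,340:580,::-1],None,fx=3,fy=3));np.savez("s11.npz",p=p,d=d,**c)
n="wrist";c=calibration(n);p,d=capture(n);cv2.imwrite(f"pics/w11.png",p[:,:,::-1]);np.savez("w11.npz",p=p,d=d,**c)
E
```

```text
time_s: 24.8
ee_pos: [547.8, 366.3, 159.2]
ee_rot: [0.79, -2.955, 0.033]
wrist_force: [0.4, -0.2, -3.0]
width: 11.4
time_s: 25.8
ee_pos: [611.5, 416.2, 158.3]
ee_rot: [0.789, -2.954, 0.033]
wrist_force: [0.1, 0.2, -3.2]
width: 11.4
t 25.8 pos [611.5 416.2 158.3] jaw 119.92 w 11.4 F [ 0.1  0.2 -3.2] q [ 0.52  0.77  1.02  0.    1.43 -1.58]
shift [1.4 0.5 0.4] rot [ 0.0009  0.0011 -0.0014] dist 2 deg 0.1
```

View pics/s11.png

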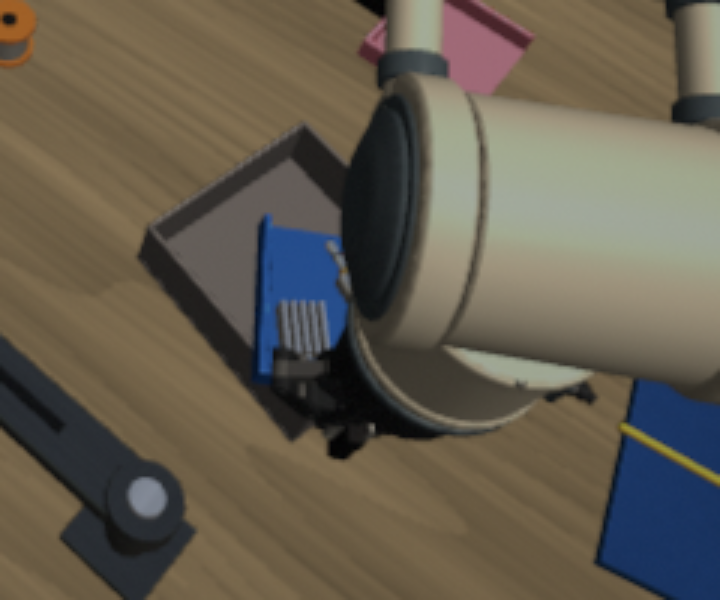

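View pics/w11.png

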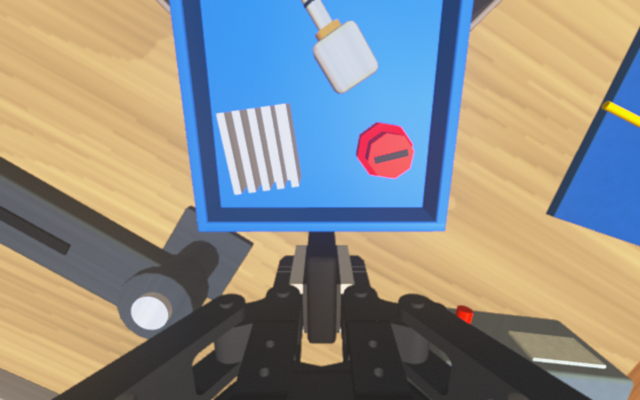

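```bash
cat >> h.py <<'E'
def plan(lst,jaw=120,back=25,B=(475,338.)):
    psi=np.radians(jaw-90);xr=np.array([np.cos(psi),np.sin(psi)])
    s=sense();R0=R.from_rotvec(s["ee_rot"]);print(round(s["time_s"],2),s["ee_pos"].round(1),s["qpos"].round(2),s["wrist_force"].round(1))
    for th,zs in lst:
        t=np.radians(th);h=130*np.cos(t)-20*np.sin(t);z=zs+130*np.sin(t)+20*np.cos(t)
        pos=np.array([*(np.array(B)+(back+h)*xr),z]);sh=R0.inv().apply(pos-s["ee_pos"]);r=(R0.inv()*toolR(jaw,-th)).as_rotvec()
        print(th,sh.round(1),r.round(3))
E
python3 -c "
from h import *
plan([(-3,142),(0,135),(4,128),(8,121),(12,114),(16,108),(20,103),(23,99),(26,96),(28,94)])"
```

```text
25.9 [611.4 416.2 158.4] [ 0.52  0.77  1.02  0.    1.43 -1.58] [-0.4 -0.2 -2.8]
-3 [1.1 0.5 3.3] [ 0.001 -0.034 -0.001]
0 [2.  0.5 3.6] [ 0.001 -0.086 -0.001]
4 [3.8 0.5 1.7] [ 0.001 -0.156 -0.001]
8 [6.3 0.5 0. ] [ 0.001 -0.226 -0.002]
12 [ 9.4  0.5 -1.4] [ 0.001 -0.295 -0.002]
16 [13.2  0.5 -3.6] [ 0.001 -0.365 -0.002]
20 [17.5  0.5 -6.4] [ 0.001 -0.435 -0.002]
23 [21.2  0.5 -8. ] [ 0.001 -0.487 -0.002]
26 [ 25.2   0.5 -10.5] [ 0.    -0.54  -0.002]
28 [ 28.    0.5 -11.9] [ 0.    -0.575 -0.002]
```

```bash
python3 -m pendant '[[1,0.5,3.3,0,-0.034,0],[2,0.5,3.6,0,-0.086,0],[3.8,0.5,1.7,0,-0.156,0],[6.3,0.5,0,0,-0.226,0],[9.4,0.5,-1.4,0,-0.295,0],[13.2,0.5,-3.6,0,-0.365,0],[17.5,0.5,-6.4,0,-0.435,0],[21.2,0.5,-8,0,-0.487,0],[25.2,0.5,-10.5,0,-0.54,0],[28,0.5,-12,0,-0.575,0]]'
python3 - <<'E'
from h import *
n="wrist";c=calibration(n);p,d=capture(n);cv2.imwrite(f"pics/w12.png",p[:,:,::-1])
plan([(32,93),(36,92),(40,91),(44,90),(48,90),(52,90),(55,90)])
E
```

```text
time_s: 26.9
ee_pos: [587.0, 402.6, 173.1]
ee_rot: [-0.687, 2.573, 0.173]
wrist_force: [-0.3, -0.2, -2.3]
width: 11.5
26.95 [586.2 402.3 172.7] [ 0.52  0.53  1.63  0.01  0.49 -1.58] [-1.7  0.1 -2.9]
32 [ 0.4 -0.1 -7.2] [-0.    -0.068 -0.002]
36 [  3.2  -0.1 -15.2] [-0.    -0.138 -0.002]
40 [  6.6  -0.1 -23. ] [-0.    -0.208 -0.002]
44 [ 10.6  -0.1 -30.6] [-0.    -0.277 -0.002]
48 [ 14.7  -0.1 -38.8] [-0.    -0.347 -0.002]
52 [ 19.4  -0.1 -46.7] [-0.    -0.417 -0.002]
55 [ 23.3  -0.1 -52.4] [-0.    -0.469 -0.002]
```

View pics/w12.png

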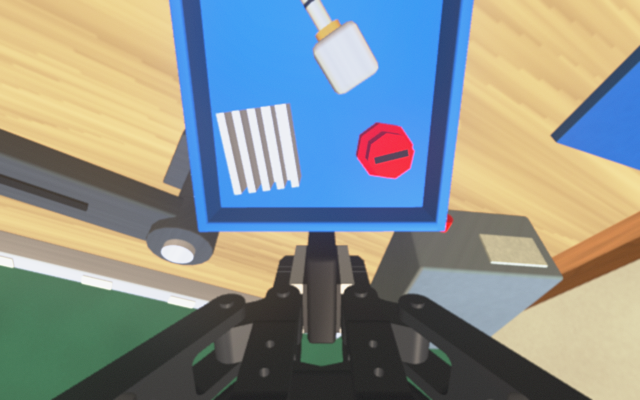

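```bash
python3 -m pendant '[[0.4,0,-7,0,-0.068,0],[3.2,0,-15,0,-0.138,0],[6.6,0,-23,0,-0.208,0],[8.5,0,-27,0,-0.243,0],[10.6,0,-31,0,-0.277,0],[10.6,0,-31,0,-0.277,0],[10.6,0,-31,0,-0.277,0],[10.6,0,-31,0,-0.277,0],[10.6,0,-31,0,-0.277,0],[10.6,0,-31,0,-0.277,0]]'
python3 - <<'E'
from h import *
n="wrist";c=calibration(n);p,d=capture(n);cv2.imwrite(f"pics/w13.png",p[:,:,::-1])
plan([(44,90),(48,95),(52,100),(55,105)])
E
```

```text
time_s: 27.95
ee_pos: [572.0, 394.7, 210.9]
ee_rot: [-0.625, 2.339, 0.242]
wrist_force: [0.4, -0.3, -1.7]
width: 11.2
28.0 [571.9 394.6 210.9] [ 0.52  0.45  1.83  0.05  0.12 -1.62] [ 0.4 -1.1 -2.3]
44 [16.5 -0.6  6.9] [ 0.    -0.033 -0.001]
48 [15.2 -0.6 -5.8] [ 0.    -0.103 -0.001]
52 [ 14.4  -0.6 -18.3] [-0.    -0.172 -0.001]
55 [ 13.4  -0.6 -28.4] [-0.    -0.225 -0.001]
```

View pics/w13.png

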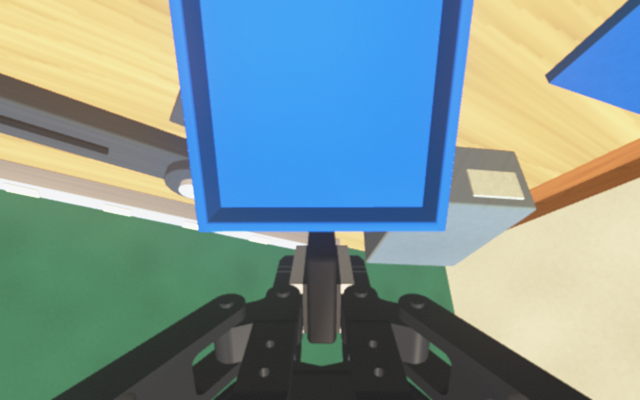

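The tray's visible part is empty at 42°. Joint 5 is at its lower limit, so I'll back off and look into the bin.

Run:
```python
from h import *
plan([(40,110),(38,112),(34,118)])
for n in ["scene","top"]:
    c=calibration(n);p,d=capture(n);np.savez(n+"14.npz",p=p,d=d,**c)
    a=p[200:400,340:580] if n=="scene" else p[150:290,130:290]
    cv2.imwrite(f"pics/{n}14.png",cv2.resize(a[:,:,::-1],None,fx=3.3 if n=="scene" else 4,fy=3 if n=="scene" else 4))
```

```text
28.0 [571.9 394.6 210.9] [ 0.52  0.45  1.83  0.05  0.12 -1.62] [ 0.4 -1.1 -2.3]
40 [ 1.7 -0.6  1.1] [ 0.     0.037 -0.001]
38 [-0.1 -0.6  4.2] [ 0.     0.072 -0.001]
34 [-4.5 -0.6  8.9] [ 0.     0.142 -0.001]
```

View pics/scene14.png

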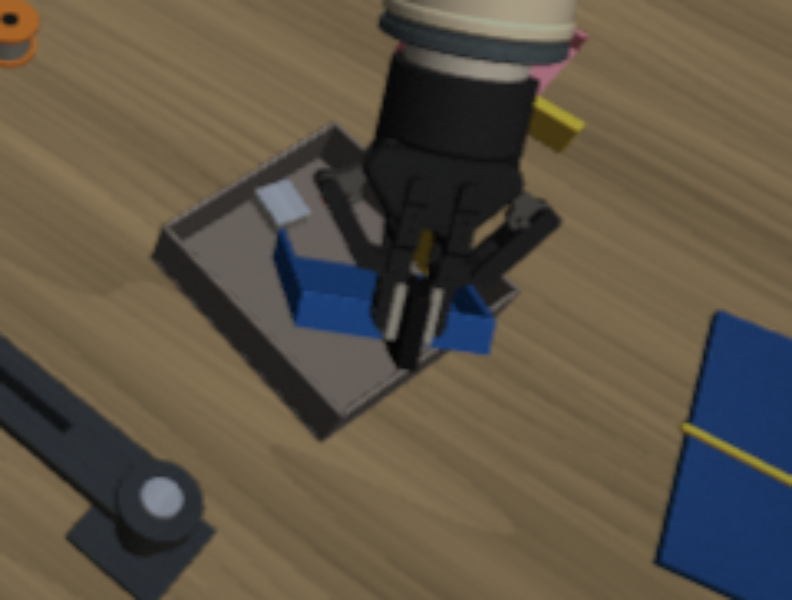

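View pics/top14.png

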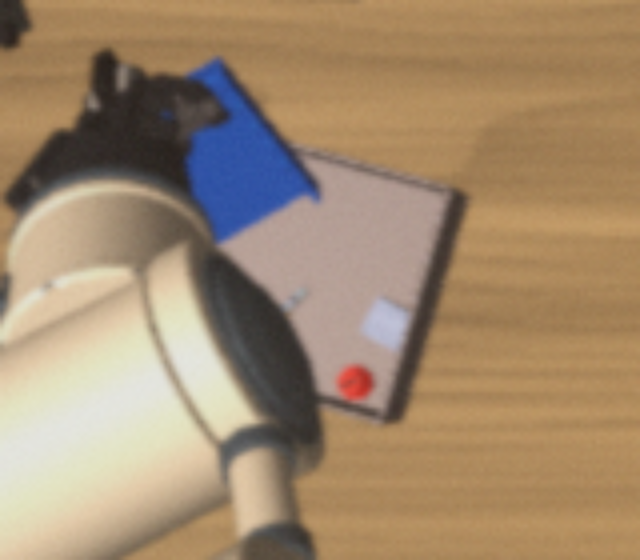

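All three are in the bin in the top crop: heatsink at (385,320), fuse cap at (355,382), plug shaft at (295,297). I'll level the tray while rising.

```bash
python3 -c "
from h import *
plan([(39,114),(35,120),(30,126),(25,132),(20,137),(15,141),(10,145),(5,148),(0,150)],back=20)"
```

```text
28.1 [571.9 394.6 210.9] [ 0.52  0.45  1.83  0.05  0.12 -1.62] [-0.4 -0.7 -1.4]
39 [ 2.5 -0.6 -2.8] [ 0.     0.055 -0.001]
35 [-2.1 -0.6  1.9] [ 0.     0.125 -0.001]
30 [-5.9 -0.6  8.9] [ 0.     0.212 -0.001]
25 [-8.8 -0.6 15.9] [ 0.     0.299 -0.001]
20 [-10.   -0.6  23.4] [ 0.     0.386 -0.001]
15 [-9.5 -0.6 31.5] [ 0.     0.474 -0.001]
10 [-8.1 -0.6 39.2] [ 0.     0.561 -0.001]
5 [-5.1 -0.6 47.3] [ 0.001  0.648 -0.001]
0 [-0.6 -0.6 55.7] [ 0.001  0.735 -0.001]
```

```bash
python3 -m pendant '[[1,-0.6,-2.8,0,0.055,0],[-2,-0.6,1.9,0,0.125,0],[-6,-0.6,9,0,0.212,0],[-9,-0.6,16,0,0.3,0],[-10,-0.6,23.4,0,0.386,0],[-9.5,-0.6,31.5,0,0.474,0],[-8,-0.6,39,0,0.561,0],[-5,-0.6,47,0,0.648,0],[-0.6,-0.6,55.7,0,0.735,0],[-0.6,-0.6,55.7,0,0.735,0]]'
python3 -c "
from h import *
a=np.radians(33);go([530*np.cos(a),530*np.sin(a),165],120,1)"
```

```text
time_s: 29.1
ee_pos: [605.8, 413.3, 168.0]
ee_rot: [0.81, -3.032, -0.0]
wrist_force: [-0.8, 0.4, -2.0]
width: 11.4
t 29.1 pos [605.8 413.3 168. ] jaw 119.93 w 11.4 F [-0.8  0.4 -2. ] q [ 0.52  0.72  1.12  0.    1.31 -1.58]
shift [202.  -27.6   3.5] rot [ 0.001   0.0147 -0.0013] dist 204 deg 0.8
```

Now back along the same path with the empty tray, which can move faster.

```bash
python3 -m pendant '[[6,-1,0,0,0,0],[20,-3,0,0,0,0],[42,-6,0,0,0,0],[68,-9,1,0,0.01,0],[95,-13,2,0,0.015,0],[122,-17,2,0,0.015,0],[148,-20,3,0,0.015,0],[172,-23,3,0,0.015,0],[190,-26,3,0,0.015,0],[200,-27,3,0,0.015,0]]'
python3 -c "
from h import *
a=np.radians(4);go([525*np.cos(a),525*np.sin(a),160],90,1)"
```

```text
time_s: 30.1
ee_pos: [443.9, 288.8, 166.2]
ee_rot: [0.807, -3.02, 0.005]
wrist_force: [-0.1, -0.0, -2.3]
width: 10.9
t 30.1 pos [443.9 288.8 166.2] jaw 119.92 w 10.9 F [-0.1 -0.  -2.3] q [ 0.46  0.46  1.66 -0.    1.04 -1.63]
shift [  56.5 -258.4    6.9] rot [-0.0079  0.0011  0.5222] dist 265 deg 29.9
```

```bash
python3 -m pendant '[[1,-12,0,0,0,0.02],[3,-36,1,-0.001,0,0.06],[7,-66,2,-0.002,0,0.12],[13,-97,3,-0.003,0,0.18],[19,-128,4,-0.004,0,0.25],[26,-158,5,-0.005,0,0.31],[34,-188,6,-0.006,0,0.37],[43,-215,7,-0.007,0,0.43],[50,-240,7,-0.008,0,0.48],[56,-258,7,-0.008,0,0.522]]'
python3 -c "
from h import *
a=np.radians(-24);go([520*np.cos(a),520*np.sin(a),150],65,1)"
```

```text
time_s: 31.1
ee_pos: [524.9, 35.1, 160.1]
ee_rot: [-0.006, -3.127, -0.0]
wrist_force: [0.8, 0.1, -1.1]
width: 10.8
t 31.1 pos [524.9  35.1 160.1] jaw 89.79 w 10.8 F [ 0.8  0.1 -1.1] q [-0.05  0.46  1.68 -0.    1.02 -1.61]
shift [  48.8 -246.8   10.8] rot [-0.0068  0.0031  0.4326] dist 252 deg 24.8
```

```bash
python3 -m pendant '[[3,-25,1,-0.001,0,0.043],[6,-50,2,-0.001,0,0.087],[9,-75,3,-0.002,0.001,0.13],[13,-100,4,-0.003,0.001,0.173],[18,-126,5,-0.003,0.002,0.216],[23,-152,6,-0.004,0.002,0.26],[29,-178,7,-0.005,0.003,0.303],[36,-203,9,-0.006,0.003,0.346],[42,-226,10,-0.006,0.003,0.39],[49,-247,11,-0.007,0.003,0.433]]'
python3 -c "
from h import *
go([506,-421.6,110],49.77,1)"
```

```text
time_s: 32.1
ee_pos: [474.9, -213.6, 150.0]
ee_rot: [-0.682, -3.052, -0.005]
wrist_force: [0.5, 0.3, -1.4]
width: 11.4
t 32.1 pos [ 474.9 -213.6  150. ] jaw 64.81 w 11.4 F [ 0.5  0.3 -1.4] q [-0.54  0.47  1.7  -0.    0.99 -1.67]
shift [-117.2 -175.    38.3] rot [-0.0044  0.0023  0.2624] dist 214 deg 15.0
```

```bash
python3 -m pendant '[[-11,-17,2,0,0,0.026],[-24,-36,5,-0.001,0,0.054],[-38,-57,10,-0.001,0,0.085],[-52,-78,15,-0.002,0,0.117],[-66,-99,20,-0.002,0,0.148],[-80,-120,26,-0.003,0,0.18],[-93,-139,31,-0.003,0,0.21],[-104,-156,35,-0.004,0,0.235],[-112,-168,37,-0.004,0.002,0.252],[-117,-175,38,-0.004,0.002,0.262]]'
python3 -m pendant '[[0,0,4,0,0,0],[0,0,12,0,0,0],[0,0,22,0,0,0],[0,0,33,0,0,0],[0,0,43,0,0,0],[0,0,52,0,0,0],[0,0,58,0,0,0],[0,0,62,0,0,0],[0,0,64,0,0,0],[0,0,64,0,0,0]]'
python3 - <<'E'
from h import *
go([506,-421.6,26.5],49.77,0)
n="wrist";c=calibration(n);p,d=capture(n);cv2.imwrite(f"pics/w15.png",p[:,:,::-1])
n="scene";c=calibration(n);p,d=capture(n);cv2.imwrite(f"pics/s15.png",cv2.resize(p[60:200,150:310,::-1],None,fx=4,fy=4))
E
```

```text
time_s: 33.1
ee_pos: [505.8, -423.0, 110.2]
ee_rot: [-1.077, -2.935, -0.008]
wrist_force: [0.2, 0.7, -1.6]
width: 11.1
time_s: 34.1
ee_pos: [504.9, -422.4, 46.1]
ee_rot: [-1.077, -2.935, -0.008]
wrist_force: [-1.2, 0.5, -2.0]
width: 11.3
t 34.1 pos [ 504.9 -422.4   46.1] jaw 49.7 w 11.3 F [-1.2  0.5 -2. ] q [-0.79  0.76  1.42 -0.    0.98 -1.65]
shift [-0.6  1.3 19.6] rot [-0.0005 -0.0163 -0.0013] dist 20 deg 0.9
```

View pics/w15.png

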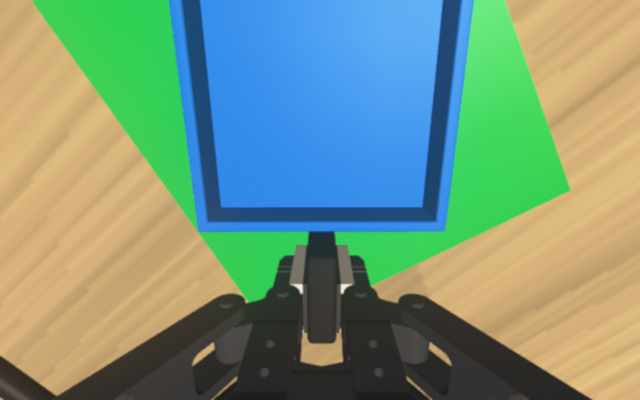

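View pics/s15.png

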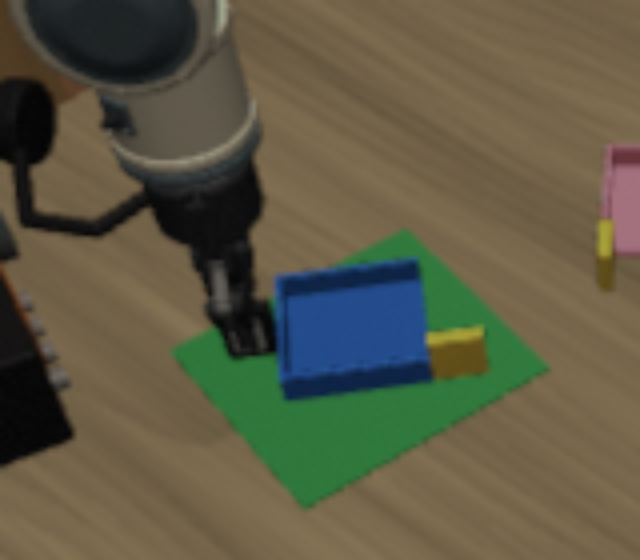

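The tray is empty, level, and over the middle of the mat. I'll set it down, release it and rise.

```bash
python3 -m pendant '[[0,0.3,4,0,-0.004,0],[-0.2,0.6,8,0,-0.008,0],[-0.4,1,12,0,-0.012,0],[-0.6,1.3,15,0,-0.016,0],[-0.6,1.3,17,0,-0.016,0],[-0.6,1.3,18.5,0,-0.016,0],[-0.6,1.3,19.5,0,-0.016,0],[-0.6,1.3,20,0,-0.016,0],[-0.6,1.3,20,0,-0.016,0],[-0.6,1.3,20,0,-0.016,0]]' && python3 -m pendant '[[0,0,0,0,0,0],[0,0,0,0,0,0],[0,0,0,0,0,0],[0,0,0,0,0,0],[0,0,0,0,0,0],[0,0,-3,0,0,0],[0,0,-10,0,0,0],[0,0,-22,0,0,0],[0,0,-40,0,0,0],[0,0,-60,0,0,0]]' 40; python3 -m pendant '[[0,0,-20,0,0,0],[0,0,-50,0,0,0],[0,0,-80,0,0,0],[0,0,-110,0,0,0],[0,0,-130,0,0,0],[0,0,-140,0,0,0],[0,0,-140,0,0,0],[0,0,-140,0,0,0],[0,0,-140,0,0,0],[0,0,-140,0,0,0]]'
python3 - <<'E'
from h import *
s=sense();print(s["time_s"],s["ee_pos"],s["wrist_force"],s["width"])
n="wrist";c=calibration(n);p,d=capture(n);cv2.imwrite(f"pics/w16.png",p[:,:,::-1]);K,T=c["camera_matrix"],c["world_from_camera"];W=cloud(d,K,T)
hsv=cv2.cvtColor(p,cv2.COLOR_RGB2HSV);H,S,V=[hsv[...,i] for i in range(3)]
near=lambda x,y,r,zr=(-20,250): (np.hypot(W[...,0]-x,W[...,1]-y)<r)&(W[...,2]>zr[0])&(W[...,2]<zr[1])
b=(H>100)&(H<125)&(S>130)&near(447,-372,120)
rectplane("blue",b,K,T,26)
q=W[b&(W[...,2]<12)];print("floor plane",np.linalg.lstsq(np.c_[q[:,:2]-q[:,:2].mean(0),np.ones(len(q))],q[:,2],rcond=None)[0])
n="scene";c=calibration(n);p,d=capture(n);cv2.imwrite(f"pics/s16.png",p[:,:,::-1])
n="top";c=calibration(n);p,d=capture(n);cv2.imwrite(f"pics/t16.png",p[:,:,::-1]);np.savez("top16.npz",p=p,d=d,**c)
E
```

```text
time_s: 35.2
ee_pos: [506.2, -421.8, 26.6]
ee_rot: [1.082, 2.949, -0.001]
wrist_force: [0.4, 0.4, -1.9]
width: 11.7
time_s: 36.2
ee_pos: [506.1, -421.7, 88.0]
ee_rot: [1.082, 2.949, -0.001]
wrist_force: [-0.1, -0.2, 0.0]
width: 40.6
time_s: 37.2
ee_pos: [505.8, -421.3, 226.8]
ee_rot: [-1.082, -2.948, -0.0]
wrist_force: [0.3, 0.0, -0.3]
width: 39.9
37.2 [ 505.81587599 -421.34430479  226.82235492] [ 0.28222305  0.04248683 -0.25741343] 39.91769925293558
blue 12368 [ 449.  -372.3] [109.  110.2] 49.82 mean [ 447.4 -370.9]
floor plane [9.27649829e-04 1.11849054e-03 6.78096746e+00]
```

View pics/s16.png

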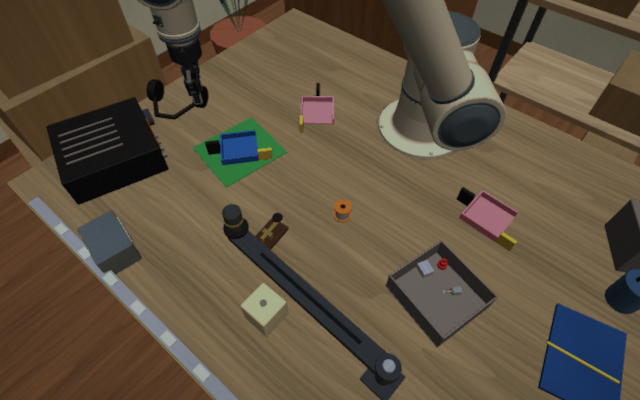

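View pics/w16.png

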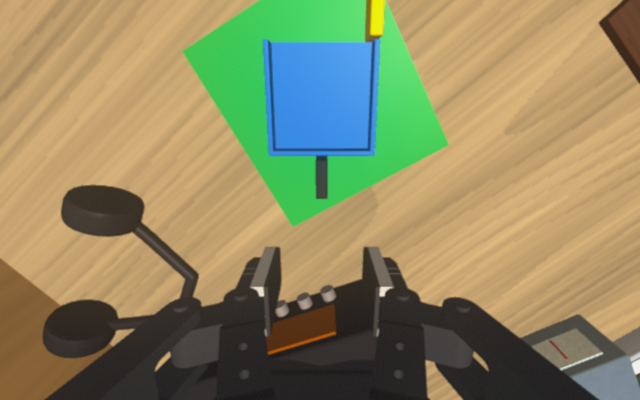

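View pics/t16.png

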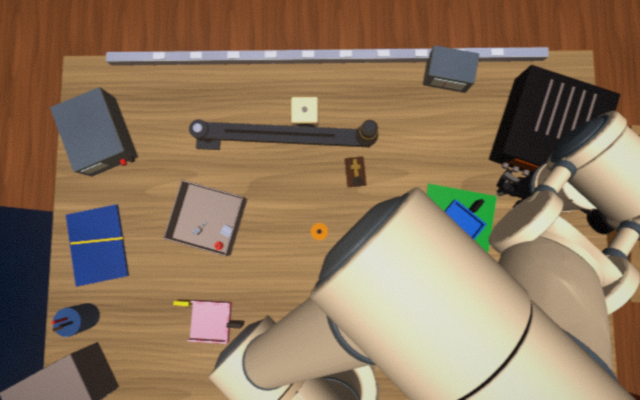

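All three pieces are in the bin at top px (199,230), (226,230) and (219,245). The tray is level on the mat centre and the bystanders look unmoved. Handing in.

```bash
python3 -c "
from station import *
print(hand_in())"
```

```text
the job is handed in; nothing more can be done
None
```

I handed the job in at about 37 s. `hand_in` gives no verdict, so what follows rests on my own last checks.

- **To the mat:** I drew the loaded tray out from under the boom by its yellow tab and set it down, loaded, within about 1 mm of the mat's centre. I then let go.
- **Over the bin:** I took the tray by the black handle and tipped it to about 42° with the spout about 110 mm above the desk. It had been meant to go to 44°, but joint 5 reached its lower limit first. By then the pieces had slid off.
- **Back to the mat:** I put the empty tray down and released it, with its centre again within about 1 mm of the mat's centre and its floor level to about 0.001 rad.

**Last checks:**
- **Pieces:** the final scene and overhead pictures show the heatsink, fuse cap and phone plug lying inside the bin.
- **Bystanders:** the boom, bin, speaker, spool and Morse key look unmoved. I judged that from the pictures and did not re-measure them.
- **Gripper:** it was clear at 227 mm with wrist force near zero.

No check failed or disagreed.

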